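# Restack a bench centrifuge's drive shaft and lock the retainer

## Robot

A 6-joint arm with a two-finger parallel gripper is mounted at the origin on the work surface. World frame = base frame: x ahead of the robot, y to its left, z up, the work surface at z = 0. Lengths are in m, angles in rad, forces in N, time in s.
With the tool pointing down it reaches from about 0.3 to 0.875 m from the base axis. Payload 6.4 kg.
Tool frame: the origin (TCP) lies midway between the tips of the shut fingers; the grasp point (between the pads) lies 19 mm behind it; y points along the fingers, x is the direction in which the jaws open and shut, and the axes are right-handed (so a half turn about y gives the same grasp; the last joint's range is limited). The gripper opens to 85 mm and grips with 20 to 120 N. Pads are 22 mm wide; open, the fingers measure 114 mm over their backs; the gripper's body (76 mm by 85 mm) begins 54 mm behind the grasp point. The pads swing forward as they close: fully open they stand 13 mm farther back than shut.
Start: joints at [-1.506, 0.181, 1.607, -0, 1.354, -0.206], TCP at [0.154, -0.554, 0.231] pointing down, gripper open.
Joint ranges: [-2.99, 2.99], [-0.89, 2.07], [0.3, 2.58], [-1.14, 4.28], [0, 2.63], [-3.12, 3.12]. Speed limits (rad/s): [2.57, 2.57, 3.01, 3.14, 3.14, 3.14].

## Interface

Orientations are given as a unit quaternion [w, x, y, z].
In Python, from bench import ctrl gives the robot as it stands.
- The arm moves only by the tool step_arm, never from a script. Its argument "commands" is a list of rows, each a list of 7 numbers: the turn, a rotation vector about the tool's x, y, z in units of 6 degrees (1.0 is 6 degrees), then the shift along the tool's x, y, z in units of 30 mm (1.0 is 30 mm), then the opening, from 0 (shut) to 1 (fully open). A call has 1 to 10 rows; each row shifts and turns the commanded pose from where the row before left it, along the tool's axes as they then stand; what a row does not reach is not made up. A row lasts 1/10 s, in which the tool goes at most 50 mm and 8.59 degrees, less where a joint would pass 70% of its speed; a pose out of reach is approached as far as the arm can. A call with a number of a shift or a turn outside -1 to 1 is refused whole. A call with a gripper value outside its range is refused whole. The fingers move at their own pace and stop on an object; the grip force is fixed at half the most. Time passes only in rows, so rows that do not move let the fingers close. It gives the time, the measured TCP pose, the force and the opening at its end, in the units of the state.
- ctrl.get_obs(): the state, without advancing time (a new reading comes with each control period).
- ctrl.camera(name): name is "scene" or "top" or "wrist"; returns (picture, depth): 384x512x3 uint8, blue, green, red; 384x512 float32, m along the optical axis (not along the pixel's ray), 0 where there is no reading.
- ctrl.get_calibration(name): a dict with "intrinsics" (3x3 intrinsics, pixels), "R" (3x3) and "t" (3): a world point X has camera coordinates R X + t. Camera axes: x right, y down, z forward; pixel columns grow to the right and rows downward; lengths in m; the calibration is good to about 2 mm. A picture is of the moment at which its call begins: read the wrist's pose just before it. get_calibration takes no time and is no camera call; for the wrist camera it gives the pose at the moment of the call.
- ctrl.hand_in(): hands the job in, once; it reports no verdict.
Trained networks look in the newest picture that a camera, given by its name, has taken for a name from the list of things; names that differ only in an ending like _2 or _b are one class to them, and where a whole thing is asked for, a point or a joint stands for the part that bears it (a point fixed in the world has none). Each returns a list of dicts, best first, with "p" (0 to 1); they miss things now and then, are a little off and sometimes report something else, mostly with a low value. They report only what shows in the picture. A call takes as long as a camera call. They do not tell look-alikes from the thing itself.
- ctrl.boxes_of(thing, camera): "point" ([x, y, z] in m, in the coordinates of the camera as it stood for that picture, good to about 4 mm: the middle of the surface that is visible of it).
- ctrl.silhouettes(thing, camera): "pixels" (384x512 bool, what is visible of it).
The state is a dict: "time_s": time; "q": joint angles; "dq": joint speeds; "joint_efforts": joint torques, N m; "eef_pos": TCP position; "eef_rot": TCP orientation; "wrist_force": force on the tool from outside, world axes, zero at the start; "torque": the same for the moment, N m; "opening": opening from 0.0 (shut) to 1.0 (fully open).
Only numpy, scipy, OpenCV 4.12 (cv2) and the standard library are available. Lean on these libraries where they do the work, as an engineer would, in place of code of your own. Each camera call takes 0.05 s, during which the arm holds its last target.

## Task

Put the centrifuge's drive shaft back together: first the slotted spacer, slots down, turned until its slots drop over the shaft's cross pin and it sits fully home on the bearing, then the plain washer flat on the spacer, and last swing the retainer plate fully shut over them. Do not force anything: press and turn the spacer and the washer only gently, always well under 40 N, and leave the bottle, the jar and the screwdriver where they are.

Things in the scene. Friction and masses are not known exactly. Their poses are not given: they have to be found in the camera images.
- drive: White centrifuge drive unit fixed to the bench; housing 200 x 190 mm, its flat top 50 mm above the bench. Origin: on the axis of its upright shaft, at bench level; z up along the shaft. A steel bearing 52 mm across surrounds the shaft's foot. The retainer's steel pivot post (18 mm thick) stands 75 mm to its +y side.
- seat (a point): Centre of the bearing's upper face, the spacer's seat, 60 mm above the bench, on the shaft axis. A square cross pin 4 x 4 mm and 36 mm long runs level through the shaft, 1 to 5 mm above this face. Shaft and pin stand at an unknown angle about the vertical, not tied to the drive's yaw; a light brake holds them (0.15 N m). A spacer whose slots miss the pin rests on it 5 mm too high, and the retainer then jams.
- shaft_tip (a point): Centre of the steel shaft's upper end, 118 mm above the bench. The shaft is 12 mm thick and tapers to 7 mm over its last 7 mm.
- retainer_pivot (a point): Centre of the retainer's vertical pivot at the plate's top face: 75 mm to the drive's +y side of the shaft axis, 105 mm above the bench. The plate is flat steel, 30 mm wide, 5 mm thick, its underside 100 mm above the bench, 2 mm above a rightly seated washer.
- retainer (a joint): Angle (rad) of the retainer plate about its pivot: 0 fully shut against a stop, over the stack and around the shaft; grows to 1.9 as it swings open to the drive's -x side (clockwise from above). At angle a the knob stands at (-0.112 sin a, 0.075 - 0.112 cos a) m in the drive's x and y. It stays where left; about 1 N at the knob moves it.
- retainer_knob (a point): Centre of the top of the retainer's upright black knob: a post 14 mm thick and 34 mm tall on the plate's free end, 112 mm from the pivot; its top is 139 mm above the bench.
- spacer: Slotted steel sleeve loose on the bench, slots down: 44 mm across, 30 mm tall, bore 14 mm, about 0.25 kg. Four open slots 7 mm wide, 7 mm deep cross its underside a quarter turn apart, along its own x and y axes, so a turn of at most 45 degrees one way or the other brings a slot over the pin; it passes within about 5 degrees of true. Origin: centre of the underside, z up.
- washer: Plain dark steel washer flat and loose on the bench: 48 mm across, 8 mm thick, bore 14 mm, about 0.09 kg. Origin: centre of the underside, z up. Seated on the spacer, its underside is 90 mm above the bench.
- reagent: Bystander: amber bottle, 60 mm across, 140 mm tall. Origin: centre of its base.
- jar: Bystander: clear jar with a white lid, 64 mm across, 75 mm tall. Origin: centre of its base.
- driver: Bystander: screwdriver with a black handle lying on the bench. Origin under its middle.
Mind the look-alikes: they are no part of the job. Of the things like the washer, leave any that is purple or red; of the rest the smaller one is meant.

How it is judged:
On the way, in this order (a step that is already met when the one before it is completed fails the run):
1. the spacer is fully home on the bearing, over the cross pin (z of spacer in the frame of drive between 0.057 and 0.0625 m and horizontal distance between spacer and shaft_tip below 0.003 m and angle between spacer's own z axis and vertical below 0.07 rad), for 0.2 s.
2. the washer lies flat on the seated spacer (all of step 1 and z of washer in the frame of drive between 0.087 and 0.0928 m and horizontal distance between washer and shaft_tip below 0.003 m and angle between washer's own z axis and vertical below 0.07 rad), for 0.2 s.
3. the retainer is swung shut over the stack (all of step 2 and value of joint retainer below 0.1 rad), for 0.2 s.
At the end, for the whole second after the job is handed in: The spacer's underside is within about 2.5 mm of the bearing's face, the washer's underside within about 2.8 mm of 90 mm above the drive's origin, both within 3 mm of the shaft axis and within 0.07 rad of level and at rest, and the retainer is within 0.1 rad of shut (all of step 3 and linear speed of each of spacer, washer below 0.02 m/s); the robot touches nothing.
It fails at once if the spacer is pressed on the drive with more than 40 N (contact force between spacer and drive above 40 N).
It fails at once if the washer is pressed on the drive with more than 40 N (contact force between washer and drive above 40 N).
It fails at once if the washer is pressed on the spacer with more than 40 N (contact force between washer and spacer above 40 N).
It fails at once if a bystander is moved more than 30 mm (distance of any of reagent, jar, driver from where it was at the start of the episode above 0.03 m).
It also fails if it takes over 72 s, if anything falls off the work surface, if the arm or the gripper's body presses on something with over 40 N, if the wrist force passes 120 N, or if a joint passes its speed limit or range.

## Working session

There is one attempt and no reset: what is moved stays moved. The work goes in short steps, Python scripts to look and compute and a tool call to move; the robot and the scene stay as the last step left them, time stands still between calls to the robot, and variables do not carry over. Pictures are saved under pics/ and viewed, and the job is handed in when it is done.

Besides the shell and the picture viewer there is one more tool, called after "Emit:" as name([rows], argument=value, ...), one row to a line, values as JSON. step_arm: Moves the arm, as the interface text tells. Its arguments: {"type":"object","properties":{"commands":{"type":"array"}},"required":["commands"]}

```bash
ls; mkdir -p pics; cat > h.py <<'E'
import numpy as np, cv2
from bench import ctrl
def cam(n,save=None):
    c=ctrl.get_calibration(n); p,d=ctrl.camera(n)
    if save: cv2.imwrite('pics/'+save,p)
    return p,d,c
def w(c,pt): return np.array(c['R']).T@(np.array(pt)-np.array(c['t']))
def cloud(d,c):
    K=np.array(c['intrinsics']);v,u=np.mgrid[:d.shape[0],:d.shape[1]]
    P=np.stack([(u-K[0,2])/K[0,0]*d,(v-K[1,2])/K[1,1]*d,d],-1)
    return (P-np.array(c['t']))@np.array(c['R'])
def proj(c,X):
    x=np.array(c['R'])@np.array(X)+np.array(c['t']);K=np.array(c['intrinsics']);x=K@x;return x[:2]/x[2]
E
python3 - <<'E'
from h import *
np.set_printoptions(precision=4,suppress=True)
o=ctrl.get_obs();print(o)
for n in ['top','scene']:
    p,d,c=cam(n,n+'0.png');np.save(n+'d.npy',d);P=cloud(d,c);np.save(n+'P.npy',P)
    print(n,c['t'],c['R'])
    for t in ['drive','spacer','washer','reagent','jar','driver','retainer_knob','shaft_tip','retainer_pivot','seat']:
        try:
            for b in ctrl.boxes_of(t,n): print(t,round(b['p'],2),w(c,b['point']),proj(c,w(c,b['point'])))
        except Exception as e: print(t,e)
E
```

```text
pics
{'time_s': 0.0, 'q': array([-1.5063,  0.1815,  1.608 , -0.    ,  1.3538, -0.2063]), 'dq': array([ 0.0016,  0.0003,  0.0003, -0.0015,  0.0006, -0.001 ]), 'joint_efforts': array([ -0.0002, -44.4872, -35.1335,  -0.0004,   0.0091,   0.0001]), 'eef_pos': array([ 0.1538, -0.5535,  0.2304]), 'eef_rot': array([ 0.5634, -0.5625,  0.4283, -0.4275]), 'wrist_force': array([-0.4154,  0.3581,  0.8319]), 'torque': array([-0.0019, -0.027 , -0.0298]), 'opening': 1.0021880823254725}
top [0.0169 0.5865 1.1888] [[-0.0197 -0.9993 -0.0303]
 [-0.9894  0.0239 -0.1434]
 [ 0.144   0.0272 -0.9892]]
drive 0.85 [0.5945 0.1177 0.0494] [219.0415 188.0821]
spacer 0.57 [ 0.5661 -0.2014  0.0268] [324.5431 195.8844]
washer 0.66 [ 0.3662 -0.235   0.0078] [337.7745 262.135 ]
washer 0.62 [ 0.4303 -0.1161  0.007 ] [297.5245 241.5261]
washer 0.49 [ 0.4669 -0.205   0.0065] [326.2605 228.8914]
reagent 0.82 [0.3898 0.4204 0.0912] [112.4454 259.0511]
jar 0.76 [ 0.4571 -0.4601  0.0734] [418.7043 229.279 ]
driver 0.69 [ 0.7733 -0.2067  0.023 ] [323.1745 130.275 ]
retainer_knob 0.96 [0.5468 0.1591 0.1086] [202.2113 201.8463]
[... 225 characters left out ...]
]
scene [ 0.2088 -0.3099  1.6968] [[-0.343   0.9393  0.0028]
 [ 0.6833  0.2515 -0.6855]
 [-0.6446 -0.2333 -0.7281]]
spacer 0.52 [ 0.5758 -0.2019  0.0351] [196.2317 199.8238]
spacer 0.27 [ 0.7826 -0.2065  0.0231] [162.8736 254.0734]
washer 0.83 [ 0.4772 -0.3056  0.0129] [180.9126 175.6405]
washer 0.54 [ 0.3721 -0.236   0.012 ] [213.5027 160.4865]
reagent 0.71 [0.409  0.4344 0.0797] [421.651 205.437]
jar 0.74 [ 0.4724 -0.4601  0.0533] [137.7239 154.5204]
driver 0.52 [ 0.7864 -0.206   0.0213] [162.4919 255.5854]
retainer_knob 0.73 [0.5518 0.1559 0.1042] [315.2705 209.6202]
shaft_tip 0.82 [0.6211 0.1225 0.0547] [295.3091 236.0423]
retainer_pivot 0.55 [ 0.4662 -0.2019  0.0065] [211.5735 182.5703]
```

```bash
python3 - <<'E'
import cv2
for n in ['top','scene']:
    p=cv2.imread(f'pics/{n}0.png')
    q=p[100:340,80:460] if n=='top' else p[100:320,100:460]
    cv2.imwrite(f'pics/{n}0z.png',cv2.resize(q,(790,int(790*q.shape[0]/q.shape[1])),interpolation=cv2.INTER_CUBIC))
E
```

```text
(no output)
```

View pics/top0z.png

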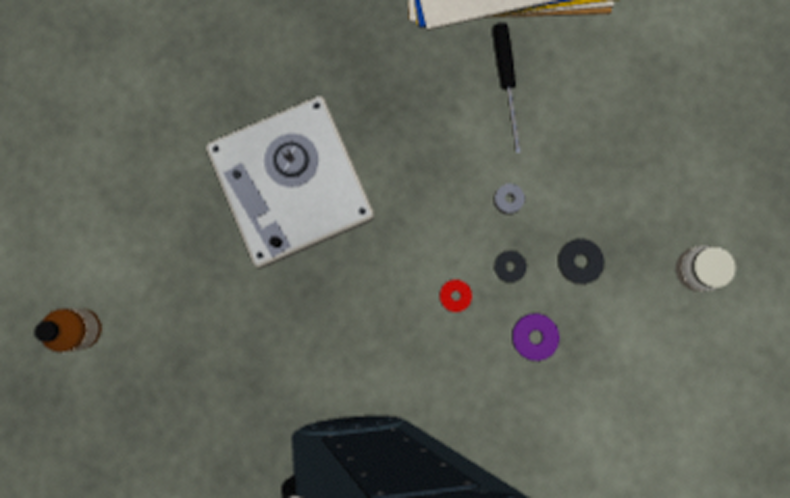

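View pics/scene0z.png

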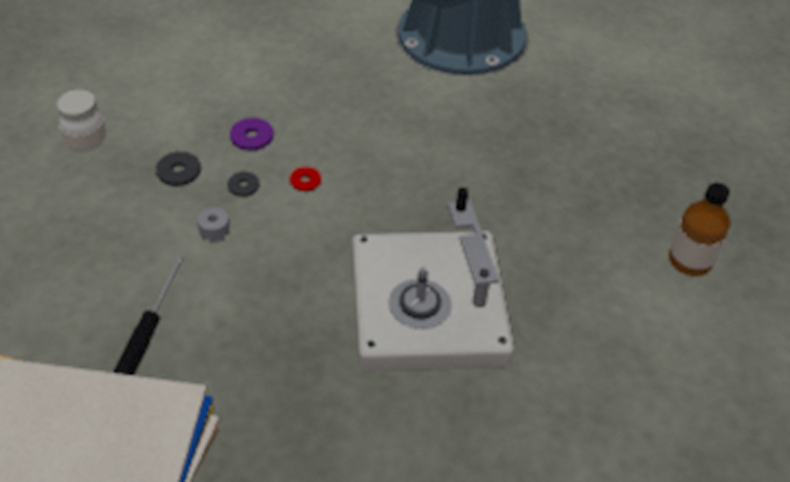

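The top view shows the drive near crop pixel (290,155), the spacer at (509,198), and the small dark washer at (510,266). The decoys are the red, purple and large dark ones.

```bash
cat >> h.py <<'E'
from scipy.spatial.transform import Rotation as Ro
np.set_printoptions(precision=4,suppress=True)
def Rt(o=None):
    o=o or ctrl.get_obs();q=o['eef_rot'];return Ro.from_quat([q[1],q[2],q[3],q[0]])
def down(yaw):
    # tool y = -z world, tool x = (cos yaw, sin yaw,0), z = x cross y
    x=np.array([np.cos(yaw),np.sin(yaw),0]);y=np.array([0,0,-1.]);return Ro.from_matrix(np.stack([x,y,np.cross(x,y)],1))
def plan(pos,yaw,o=None):
    """total shift in CURRENT tool axes & turn (units)"""
    o=o or ctrl.get_obs();R=Rt(o);T=down(yaw)
    s=R.inv().apply(np.array(pos)-o['eef_pos'])/0.03
    r=np.degrees((R.inv()*T).as_rotvec())/6
    print('turn(units)',r,'shift(units)',s); s2=T.inv().apply(np.array(pos)-o['eef_pos'])/0.03
    print('shift in target axes',s2)
def yawnow():
    x=Rt().as_matrix(); return np.arctan2(x[1,0],x[0,0]),x
E
python3 - <<'E'
from h import *
print(yawnow())
p,d,c=cam('wrist','w0.png')
C=-np.array(c['R']).T@np.array(c['t']); R=Rt()
print('cam pos world',C,'in tool',R.inv().apply(C-ctrl.get_obs()['eef_pos']));print('cam axes in tool',np.array(c['R'])@R.as_matrix());print(c['intrinsics'])
# heights in top cloud of key objects
P=np.load('topP.npy');p=cv2.imread('pics/top0.png')
for nm,x,y in [('spacer',.566,-.2014),('washer',.4669,-.205)]:
    m=(np.hypot(P[...,0]-x,P[...,1]-y)<.04)&(P[...,2]>0.004)
    Q=P[m];print(nm,Q.mean(0),Q.min(0),Q.max(0),len(Q))
    if nm=='spacer':
        Q=Q[Q[:,2]>.025];print(Q.mean(0),(Q.max(0)+Q.min(0))/2,Q.max(0)-Q.min(0))
m=(np.abs(P[...,2]-.05)<.006)&(np.hypot(P[...,0]-.59,P[...,1]-.12)<.2)
Q=P[m];print(cv2.minAreaRect((Q[:,:2]*1000).astype(np.float32)))
m=(P[...,2]>.09)&(np.hypot(P[...,0]-.59,P[...,1]-.12)<.15);print(P[m])
E
```

```text
(np.float64(-1.2999879829589864), array([[ 0.2675,  0.    ,  0.9636],
       [-0.9636,  0.    ,  0.2675],
       [-0.    , -1.    ,  0.    ]]))
cam pos world [ 0.2276 -0.5332  0.3741] in tool [-0.0004 -0.1428  0.0767]
cam axes in tool [[ 1.      0.0004 -0.0008]
 [-0.0006 -0.2945 -0.9556]
 [-0.0006  0.9556 -0.2945]]
[[283.4478   0.     255.8248]
 [  0.     283.4478 189.562 ]
 [  0.       0.       1.    ]]
spacer [ 0.566  -0.2004  0.026 ] [ 0.5279 -0.2391  0.004 ] [ 0.5996 -0.1683  0.0371] 178
[ 0.5671 -0.201   0.0295] [ 0.5667 -0.2007  0.031 ] [0.0408 0.0399 0.012 ]
washer [ 0.4682 -0.2011  0.0072] [ 0.4303 -0.2377  0.004 ] [ 0.5036 -0.1714  0.014 ] 185
((598.4879150390625, 120.37623596191406), (199.17031860351562, 188.73764038085938), 22.327598571777344)
[[0.6306 0.1177 0.1192]
 [0.6306 0.1149 0.1185]
 [0.6312 0.1124 0.1153]
 ...
 [0.4859 0.1371 0.1077]
 [0.486  0.1347 0.1045]
 [0.4861 0.1322 0.1019]]
```

View pics/w0.png

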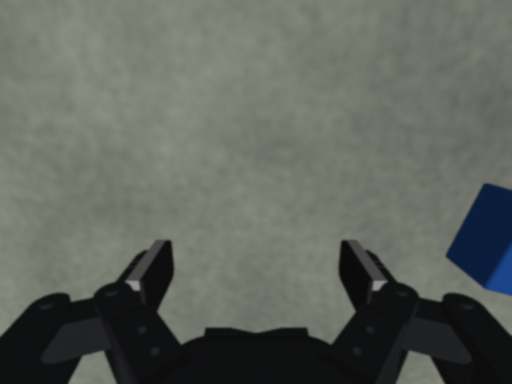

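Emit:
step_arm([
  [0,0,0,-0.9,0,1,1],
  [0,0,0,-0.9,0,1,1],
  [0,0,0,-0.9,0,1,1],
  [0,0,0,-0.9,0,1,1],
  [0,0,0,-0.9,0,1,1],
  [0,0,0,-0.9,0,1,1],
  [0,0,0,-0.9,0,1,1],
  [0,0,0,-0.9,0,1,1],
  [0,0,0,-0.9,0,1,1],
  [0,0,0,-0.9,0,1,1],
])

```text
time_s: 2.15
eef_pos: [0.3713, -0.2122, 0.2316]
eef_rot: [-0.563, 0.563, -0.428, 0.428]
wrist_force: [0.3, -0.6, -0.5]
opening: 1.002
```

```bash
python3 -c "
from h import *
print(ctrl.get_obs()['eef_pos'],yawnow()[0]);plan([.556,.096,.2],-1.3)"
```

```text
[ 0.3713 -0.2122  0.2316] -1.3002716201902507
turn(units) [-0.0047 -0.0026  0.0079] shift(units) [-8.2572  1.0508  8.6765]
shift in target axes [-8.2539  1.0534  8.6793]
```

Emit:
step_arm([
  [0,0,0,-0.9,0,1,1],
  [0,0,0,-0.9,0,1,1],
  [0,0,0,-0.9,0,1,1],
  [0,0,0,-0.9,0.1,1,1],
  [0,0,0,-0.9,0.1,1,1],
  [0,0,0,-0.9,0.2,1,1],
  [0,0,0,-0.9,0.2,0.9,1],
  [0,0,0,-0.9,0.2,0.9,1],
  [0,0,0,-0.8,0.2,0.9,1],
  [0,0,0,0,0,0,1],
])

```text
time_s: 3.15
eef_pos: [0.5588, 0.0908, 0.2002]
eef_rot: [0.564, -0.564, 0.427, -0.426]
wrist_force: [-0.3, 0.2, 0.6]
opening: 1.001
```

```bash
python3 - <<'E'
from h import *
o=ctrl.get_obs();print(o['eef_pos'],o['dq'])
p,d,c=cam('wrist','w1.png');np.savez('w1.npz',p=p,d=d,P=cloud(d,c),R=c['R'],t=c['t'])
cv2.imwrite('pics/w1z.png',cv2.resize(p[40:300,110:400],None,fx=2.6,fy=2.3,interpolation=cv2.INTER_CUBIC))
E
```

```text
[0.5588 0.0908 0.2002] [-0.0533 -0.043   0.0423 -0.0339  0.0234 -0.0506]
```

View pics/w1.png

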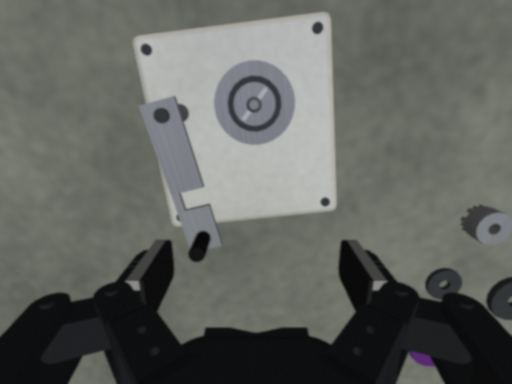

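The wrist view shows the shaft tip at (254,103), with the pin as a bright bar running lower left to upper right. The retainer pivot is at (162,116), the knob at (200,243), and the spacer at right (487,225) with notches visible.

```bash
python3 - <<'E'
from h import *
z=np.load('w1.npz');p=z['p'];P=z['P'];c=dict(intrinsics=ctrl.get_calibration('wrist')['intrinsics'],R=z['R'],t=z['t'])
cv2.imwrite('pics/w1a.png',cv2.resize(p[50:155,200:310],None,fx=5.5,fy=5.5,interpolation=cv2.INTER_CUBIC))
cv2.imwrite('pics/w1b.png',cv2.resize(p[190:260,440:512],None,fx=7,fy=7,interpolation=cv2.INTER_CUBIC))
K=np.array(c['intrinsics']);R=z['R'];t=z['t']
def at(u,v,h):
    ray=R.T@np.linalg.inv(K)@[u,v,1];C=-R.T@t;return C+ray*(h-C[2])/ray[2]
H=P[...,2]
for nm,u,v,h in [('tip',254,103.5,.118),('bearing',254.5,102.5,.06),('pivot',162,116,.105),('knobtop',202,239,.139)]:
    print(nm,at(u,v,h),P[int(v),int(u)])
for nm,lo,hi in [('bearing',.055,.0655),('tip',.105,.125)]:
    m=(H>lo)&(H<hi)&(np.hypot(P[...,0]-.631,P[...,1]-.115)<.06);Q=P[m];print(nm,len(Q),(Q.max(0)+Q.min(0))/2,Q.max(0)-Q.min(0))
m=(np.abs(H-.05)<.005)&(np.hypot(P[...,0]-.59,P[...,1]-.12)<.2);Q=P[m];print(cv2.minAreaRect((Q[:,:2]*1000).astype(np.float32)))
m=(np.abs(H-.105)<.005)&(np.hypot(P[...,0]-.55,P[...,1]-.17)<.15);Q=P[m];print('plate',cv2.minAreaRect((Q[:,:2]*1000).astype(np.float32)))
m=(H>.125)&(H<.145)&(np.hypot(P[...,0]-.5,P[...,1]-.14)<.05);Q=P[m];print('knob',len(Q),(Q.max(0)+Q.min(0))/2)
E
```

```text
tip [0.6312 0.1132 0.118 ] [0.6315 0.1133 0.1181]
bearing [0.6318 0.1134 0.06  ] [0.6322 0.1135 0.1173]
pivot [0.6015 0.1828 0.105 ] [0.6019 0.1818 0.1084]
knobtop [0.5207 0.1252 0.139 ] [0.5116 0.1263 0.1225]
bearing 2131 [0.6305 0.1141 0.0615] [0.0514 0.0508 0.008 ]
tip 199 [0.6156 0.1388 0.1125] [0.0417 0.0611 0.0143]
((602.296875, 118.66969299316406), (197.08096313476562, 187.51614379882812), 22.12953758239746)
plate ((568.80712890625, 127.8434829711914), (137.10992431640625, 96.74191284179688), 29.45372772216797)
knob 328 [0.5058 0.1274 0.1326]
```

View pics/w1a.png

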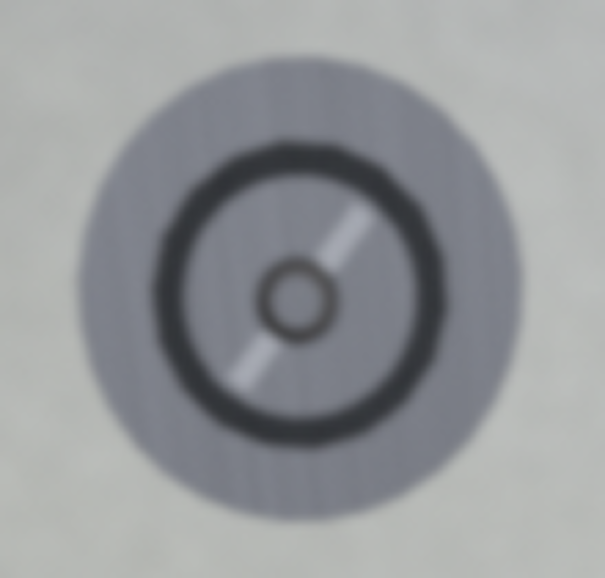

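View pics/w1b.png

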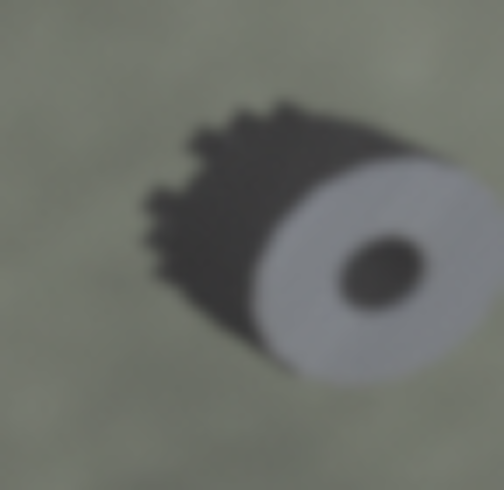

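```bash
python3 - <<'E'
from h import *
z=np.load('w1.npz');p=z['p'];K=np.array(ctrl.get_calibration('wrist')['intrinsics']);R=z['R'];t=z['t']
def at(u,v,h):
    ray=R.T@np.linalg.inv(K)@[u,v,1];C=-R.T@t;return C+ray*(h-C[2])/ray[2]
# rectify at h=.065 around (.631,.1135): 0.1mm... 0.25mm px
c=np.array([.631,.1135]);N=240;s=.00025
gy,gx=np.mgrid[:N,:N];X=c[0]+(gx-N/2)*s;Y=c[1]+(gy-N/2)*s
W=np.stack([X,Y,np.full_like(X,.065)],-1)@R.T+t;U=W@K.T;U=U[...,:2]/U[...,2:]
g=cv2.remap(p,U[...,0].astype(np.float32),U[...,1].astype(np.float32),cv2.INTER_CUBIC)
cv2.imwrite('pics/rect.png',cv2.resize(g,None,fx=2.5,fy=2.5))
G=cv2.cvtColor(g,cv2.COLOR_BGR2GRAY).astype(float)
r=np.hypot(gx-N/2,gy-N/2)*s
m=(r<.0185)&(G>146);print(m.sum())
ys,xs=np.nonzero(m);pts=np.stack([xs,ys],1).astype(np.float32)
l=cv2.fitLine(pts,cv2.DIST_HUBER,0,.01,.01).ravel();print('pin angle deg',np.degrees(np.arctan2(l[1],l[0])),c+(l[2:]-N/2)*s)
print(at(243.1,120,.065),at(267.3,88.2,.065),ctrl.get_obs()['q'])
# circle centres: bearing outer
E
```

```text
1394
pin angle deg -21.791187 [0.631  0.1133]
[0.6135 0.1195 0.065 ] [0.6472 0.1054 0.065 ] [-0.0516  0.189   1.6619  0.0001  1.292   1.2452]
```

View pics/rect.png

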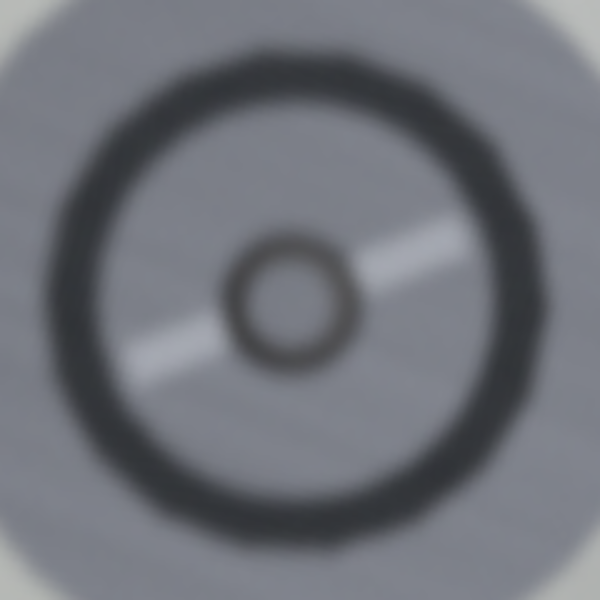

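Emit:
step_arm([
  [0,0,0,1,0,-0.1,1],
  [0,0,0,1,0,-0.1,1],
  [0,0,0,1,0,-0.1,1],
  [0,0,0,1,0.2,-0.1,1],
  [0,0,0,1,0.5,-0.1,1],
  [0,0,0,1,0.6,-0.1,1],
  [0,0,0,1,0.6,-0.1,1],
  [0,0,0,1,0.6,-0.1,1],
  [0,0,0,1,0.6,-0.1,1],
  [0,0,0,0.5,0.6,-0.2,1],
])

```text
time_s: 4.2
eef_pos: [0.6023, -0.1995, 0.0901]
eef_rot: [-0.562, 0.562, -0.428, 0.429]
wrist_force: [0.8, -0.3, -0.7]
opening: 1.001
```

Emit:
step_arm([
  [-1,0,0,0,0,0,1],
  [-1,0,0,0,0,0,1],
  [-1,0,0,0,0,0,1],
  [-1,0,0,0,0,0,1],
  [-1,0,0,0,0,0,1],
  [0,0,0,0,0,0,1],
  [0,0,0,0,0,0,1],
])

```text
time_s: 4.9
eef_pos: [0.6019, -0.1957, 0.0891]
eef_rot: [-0.399, 0.689, -0.524, 0.302]
wrist_force: [-0.1, -0.1, 1.1]
opening: 1.001
```

```bash
python3 - <<'E'
from h import *
o=ctrl.get_obs();print(o['eef_pos'],o['dq'],o['q'])
p,d,c=cam('wrist','w2.png');np.savez('w2.npz',p=p,d=d,P=cloud(d,c),R=c['R'],t=c['t'])
u,v=proj(c,[.567,-.201,.015]);print(u,v)
u,v=int(u),int(v);q=p[max(0,v-50):v+50,max(0,u-60):u+60];cv2.imwrite('pics/w2z.png',cv2.resize(q,None,fx=5,fy=5,interpolation=cv2.INTER_CUBIC))
E
```

```text
[ 0.6019 -0.1957  0.0891] [-0.0125 -0.0441  0.0131 -0.0004 -0.0039  0.0014] [-0.3537  0.7825  1.1427 -0.2966  1.6508  0.9873]
251.55125430535134 189.94876190567865
```

View pics/w2.png

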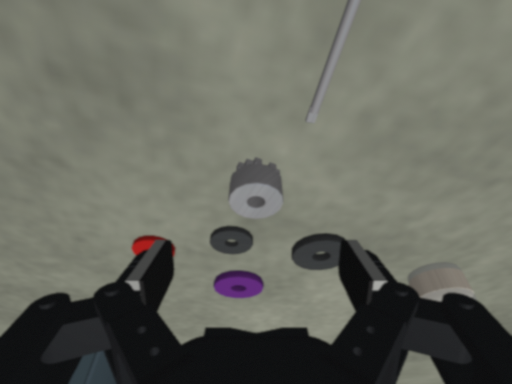

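View pics/w2z.png

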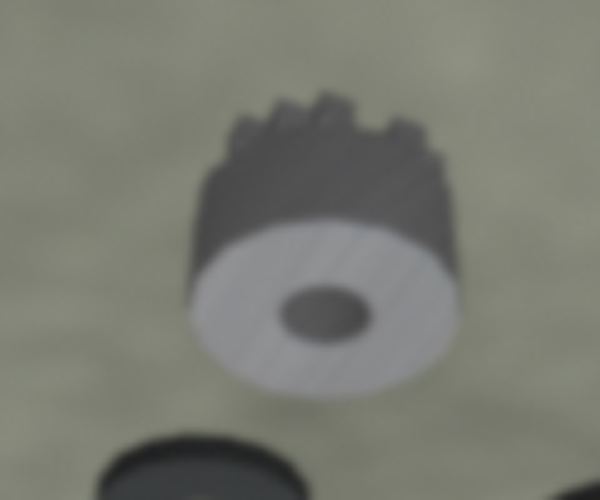

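```bash
cat > unwrap.py <<'E'
from h import *
def unwrap(f,cx,cy,name,rad=.022):
    z=np.load(f);p=z['p'];R=z['R'];t=z['t'];K=np.array(ctrl.get_calibration('wrist')['intrinsics'])
    C=-R.T@t;a0=np.arctan2(C[1]-cy,C[0]-cx)
    ph=a0+np.radians(np.arange(-80,80,.25));h=np.arange(.034,-.006,-.00025)
    A,H=np.meshgrid(ph,h);X=np.stack([cx+rad*np.cos(A),cy+rad*np.sin(A),H],-1)@R.T+t
    U=X@K.T;U=U[...,:2]/U[...,2:]
    g=cv2.remap(p,U[...,0].astype(np.float32),U[...,1].astype(np.float32),cv2.INTER_CUBIC)
    g=cv2.resize(g,None,fx=1.2,fy=2.4)
    for k in range(0,160,10): 
        x=int(k*4*1.2);cv2.line(g,(x,0),(x,8),(0,0,255),1);cv2.putText(g,str(int(round(np.degrees(a0)-80+k))),(x,20),0,.35,(0,255,255),1)
    cv2.line(g,(0,int(.034/.00025*2.4)),(6,int(.034/.00025*2.4)),(0,0,255));cv2.line(g,(0,int(.027/.00025*2.4)),(6,int(.027/.00025*2.4)),(0,0,255))
    cv2.imwrite('pics/'+name,g);print(np.degrees(a0))
E
python3 - <<'E'
from unwrap import *
z=np.load('w2.npz');P=z['P'];H=P[...,2]
m=(H>.026)&(H<.036)&(np.hypot(P[...,0]-.567,P[...,1]+.201)<.04);Q=P[m];print(len(Q),(Q.max(0)+Q.min(0))/2,Q.max(0)-Q.min(0),Q[:,2].mean())
(x,y),r=cv2.minEnclosingCircle((Q[:,:2]*1000).astype(np.float32));print(x,y,r)
m=(H>.004)&(H<.016)&(np.hypot(P[...,0]-.4669,P[...,1]+.205)<.035);Q=P[m];print('washer',cv2.minEnclosingCircle((Q[:,:2]*1000).astype(np.float32)),np.median(Q,0))
unwrap('w2.npz',x/1000,y/1000,'un2.png')
E
```

```text
1593 [ 0.5706 -0.2029  0.0287] [0.0436 0.0427 0.0053] 0.02964740294100204
570.4154663085938 -202.90606689453125 22.2756404876709
washer ((471.7487487792969, -202.12008666992188), 24.322206497192383) [ 0.4764 -0.2018  0.0079]
15.138235551115987
```

View pics/un2.png

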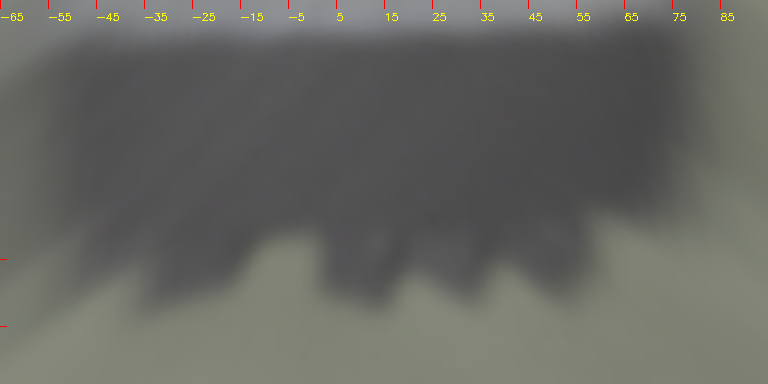

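```bash
cat >> h.py <<'E'
def plant(pos,yawdeg,tiltdeg=0,o=None):
    o=o or ctrl.get_obs();R=Rt(o);T=down(np.radians(yawdeg))*Ro.from_rotvec([np.radians(tiltdeg),0,0])
    D=np.array(pos)-o['eef_pos']
    print('pos',o['eef_pos'],'turn',np.degrees((R.inv()*T).as_rotvec())/6,'shift now',R.inv().apply(D)/.03,'shift target axes',T.inv().apply(D)/.03,'t',o['time_s'])
E
python3 - <<'E'
from h import *
a=np.radians(-8);S=np.array([.5704,-.2029]);
p=S-.01*np.array([np.cos(a),np.sin(a)]);plant([*p,.046],-98,-38)
E
```

```text
pos [ 0.602  -0.1961  0.0902] turn [-1.3291  3.2542  2.1877] shift now [-0.1968  1.9662 -0.4614] shift target axes [ 0.3697  1.9894 -0.1518] t 4.95
```

Emit:
step_arm([
  [-0.33,0.81,0.55,0,0.4,-0.1,1],
  [-0.33,0.81,0.55,0,0.5,-0.1,1],
  [-0.33,0.81,0.55,0.1,0.5,0,1],
  [-0.33,0.81,0.55,0.1,0.5,0,1],
  [0,0,0,0,0,0,1],
  [0,0,0,0,0,0,1],
])

```text
time_s: 5.55
eef_pos: [0.5665, -0.2069, 0.0466]
eef_rot: [0.289, -0.59, 0.678, -0.331]
wrist_force: [0.1, -0.4, -0.2]
opening: 1.002
```

```bash
python3 - <<'E'
from unwrap import *
o=ctrl.get_obs();print(o['eef_pos'],abs(o['dq']).max())
p,d,c=cam('wrist','w3.png');np.savez('w3.npz',p=p,d=d,P=cloud(d,c),R=c['R'],t=c['t'])
P=cloud(d,c);H=P[...,2]
m=(H>.026)&(H<.036)&(np.hypot(P[...,0]-.567,P[...,1]+.201)<.04);Q=P[m]
(x,y),r=cv2.minEnclosingCircle((Q[:,:2]*1000).astype(np.float32));print(x,y,r,Q[:,2].mean())
unwrap('w3.npz',x/1000,y/1000,'un3.png')
u,v=map(int,proj(c,[.57,-.203,.015]));print(u,v);q=p[max(0,v-60):v+60,max(0,u-70):u+70];cv2.imwrite('pics/w3z.png',cv2.resize(q,None,fx=5,fy=5,interpolation=cv2.INTER_CUBIC))
E
```

```text
[ 0.5665 -0.2069  0.0466] 0.029189751044531198
570.6798706054688 -203.56361389160156 22.254377365112305 0.02953707137976883
-9.129004765325375
250 194
```

View pics/w3z.png

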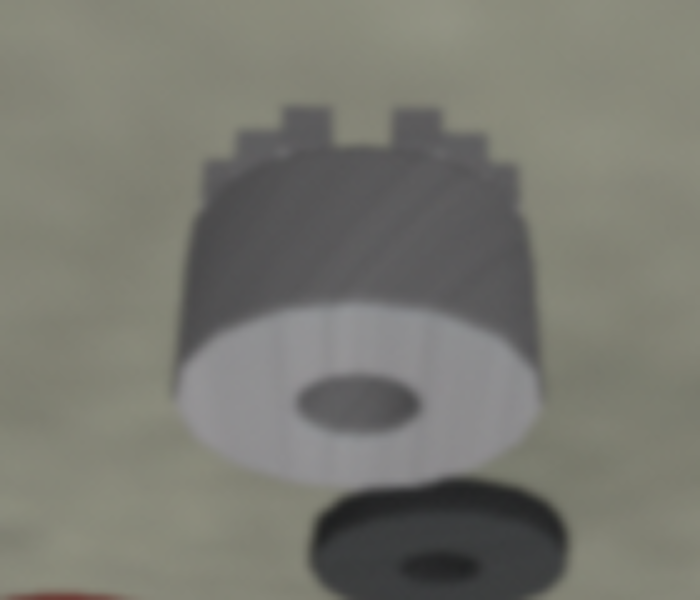

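View pics/un3.png

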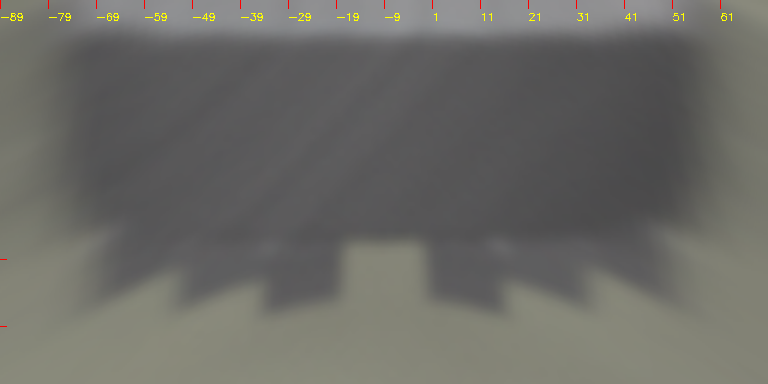

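```bash
python3 - <<'E'
from h import *
plant([.5706,-.2034,.1],-80,0)
E
```

```text
pos [ 0.5672 -0.2064  0.0472] turn [ 6.2558 -2.8641 -0.9947] shift now [-0.1172 -1.4504 -1.0024] shift target axes [-0.0793 -1.7604  0.1292] t 5.6
```

Emit:
step_arm([
  [0,0,0,0,-0.7,-0.5,1],
  [0,0,0,0,-0.7,-0.5,1],
  [0.9,-0.41,-0.14,0,0,0,1],
  [0.9,-0.41,-0.14,0,0,0,1],
  [0.9,-0.41,-0.14,0,0,0,1],
  [0.9,-0.41,-0.14,0,0,0,1],
  [0.9,-0.41,-0.14,0,0,0,1],
  [0.9,-0.41,-0.14,0,0,0,1],
  [0.86,-0.41,-0.15,0,0,0,1],
  [0,0,0,0,0,0,1],
])

```text
time_s: 6.6
eef_pos: [0.568, -0.2055, 0.0993]
eef_rot: [-0.542, 0.542, -0.454, 0.455]
wrist_force: [-0.3, 1.4, -0.5]
opening: 0.999
```

```bash
python3 - <<'E'
from h import *
plant([.5706,-.2034,.1],-80,0)
p,d,c=cam('wrist','w4.png');P=cloud(d,c);H=P[...,2]
m=(H>.026)&(H<.036)&(np.hypot(P[...,0]-.567,P[...,1]+.201)<.04);Q=P[m]
(x,y),r=cv2.minEnclosingCircle((Q[:,:2]*1000).astype(np.float32));print(x,y,r,Q[:,2].mean())
E
```

```text
pos [ 0.568  -0.2055  0.0993] turn [-0.0033  0.0081  0.0117] shift now [-0.0523 -0.025   0.098 ] shift target axes [-0.0524 -0.025   0.0979] t 6.6
570.190185546875 -203.14227294921875 21.99285888671875 0.029931819645095014
```

View pics/w4.png

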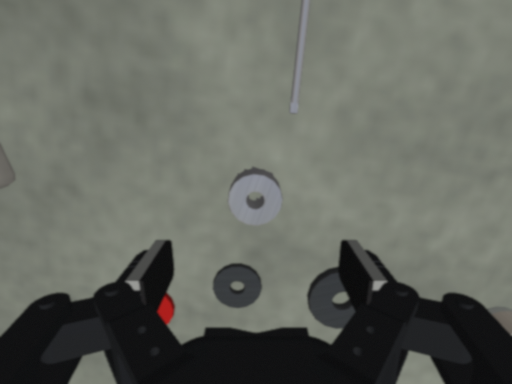

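Emit:
step_arm([
  [0,0,0,-0.06,0.6,0.08,1],
  [0,0,0,0,0.9,0,1],
  [0,0,0,0,0.9,0,1],
  [0,0,0,0,0.73,0,1],
  [0,0,0,0,0,0,1],
  [0,0,0,0,0,0,0.6],
  [0,0,0,0,0,0,0.4],
  [0,0,0,0,0,0,0.2],
  [0,0,0,0,0,0,0.2],
  [0,0,0,0,0,0,0.2],
])

```text
time_s: 7.65
eef_pos: [0.5721, -0.2048, 0.0056]
eef_rot: [-0.541, 0.542, -0.455, 0.455]
wrist_force: [-0.7, 0.9, 5.2]
opening: 0.498
```

Emit:
step_arm([
  [0,0,0,0,0,0,0],
  [0,0,0,0,0,0,0],
  [0,0,0,0,0,0,0],
  [0,0,0,0,0,0,0],
])

```text
time_s: 8.05
eef_pos: [0.5722, -0.2048, 0.0056]
eef_rot: [-0.541, 0.542, -0.455, 0.455]
wrist_force: [-0.7, 1.5, 4.4]
opening: 0.496
```

```bash
python3 - <<'E'
from h import *
plant([.5706,-.2034,.18],-80,0)
E
```

```text
pos [ 0.5722 -0.2048  0.0056] turn [-0.0009 -0.0161  0.0113] shift now [-0.0489 -5.8131 -0.0422] shift target axes [-0.0559 -5.813  -0.0427] t 8.05
```

Emit:
step_arm([
  [0,0,0,0,-0.5,0,0],
  [0,0,0,0,-1,0,0],
  [0,0,0,0,-1,0,0],
  [0,0,0,-0.3,-1,0,0],
  [0,0,0,-0.8,-1,0.1,0],
  [0,0,0,-1,-0.7,0.1,0],
  [0,0,0,-1,-0.3,0.2,0],
  [0,0,0,-1,0,0.2,0],
  [0,0,0,-1,0,0.2,0],
  [0,0,0,-1,0,0.2,0],
])

```text
time_s: 9.05
eef_pos: [0.5689, -0.0177, 0.1698]
eef_rot: [-0.541, 0.542, -0.455, 0.455]
wrist_force: [1.0, -1.5, -2.3]
opening: 0.499
```

Emit:
step_arm([
  [0,0,0,-1,0,0.2,0],
  [0,0,0,-1,0,0.1,0],
  [0,0,0,-1,0,0,0],
  [0,0,0,-1,0,0,0],
  [0,0.8,0,-0.6,0,0,0],
  [0,0.8,0,0,0,0,0],
  [0,0.57,0,0,0,0,0],
  [0,0,0,0,0,0,0],
  [0,0,0,0,0,0,0],
  [0,0,0,0,0,0,0],
])

```text
time_s: 10.05
eef_pos: [0.5543, 0.1184, 0.1689]
eef_rot: [0.486, -0.487, 0.514, -0.513]
wrist_force: [-0.8, 1.6, -2.8]
opening: 0.495
```

```bash
python3 - <<'E'
from h import *
plant([.554,.117,.17],-93,0)
p,d,c=cam('wrist','w5.png');np.savez('w5.npz',p=p,d=d,P=cloud(d,c),R=c['R'],t=c['t'],e=ctrl.get_obs()['eef_pos'],T=Rt().as_matrix())
E
```

```text
pos [0.5543 0.1184 0.1689] turn [ 0.0236 -0.0111 -0.0022] shift now [ 0.0488 -0.0379 -0.0072] shift target axes [ 0.0488 -0.0379 -0.0071] t 10.05
```

View pics/w5.png

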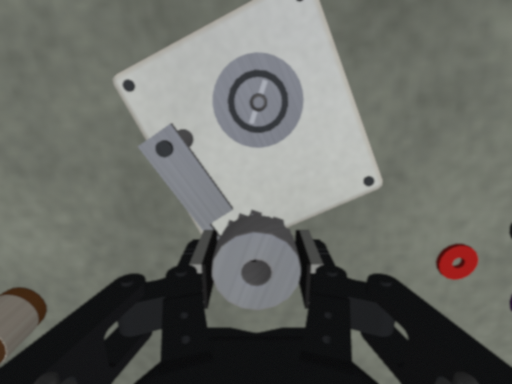

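```bash
python3 - <<'E'
from h import *
z=np.load('w5.npz');p=z['p'];P=z['P'];R=z['R'];t=z['t'];e=z['e'];T=z['T'];K=np.array(ctrl.get_calibration('wrist')['intrinsics'])
def at(u,v,h):
    ray=R.T@np.linalg.inv(K)@[u,v,1];C=-R.T@t;return C+ray*(h-C[2])/ray[2]
L=(P-e)@T   # tool coords
m=(np.abs(L[...,0])<.021)&(L[...,1]<-.015)&(L[...,1]>-.04)&(np.abs(L[...,2])<.03);Q=L[m]
h,b=np.histogram(Q[:,1],40);print('top face y',b[h.argmax()])
m2=m&(np.abs(L[...,1]-b[h.argmax()])<.002)
Q=L[m2];print(len(Q),np.median(Q[:,1]),cv2.minEnclosingCircle((Q[:,[0,2]]*1000).astype(np.float32)),(Q.max(0)+Q.min(0))/2)
ytop=np.median(Q[:,1])
# bore: dark blob in image
g=cv2.cvtColor(p,cv2.COLOR_BGR2GRAY)
cv2.imwrite('pics/w5z.png',cv2.resize(p[195:320,195:320],None,fx=4.7,fy=4.7,interpolation=cv2.INTER_CUBIC))
cv2.imwrite('pics/w5y.png',cv2.resize(p[45:155,205:315],None,fx=5.4,fy=5.4,interpolation=cv2.INTER_CUBIC))
sub=g[250:295,235:280];_,th=cv2.threshold(sub,0,255,cv2.THRESH_BINARY_INV|cv2.THRESH_OTSU)
n,l,s,ce=cv2.connectedComponentsWithStats(th);k=1+s[1:,4].argmax();u,v=ce[k]+[235,250];print('bore px',u,v,s[k])
X=at(u,v,e[2]-ytop);print('bore world',X,'tool',(X-e)@T)
# tip: depth-based
m=(P[...,2]>.112)&(np.hypot(P[...,0]-.631,P[...,1]-.1135)<.012);vv,uu=np.nonzero(m);print('tip px',uu.mean(),vv.mean(),P[m].mean(0),len(uu));print(at(259,102,.118))
# rectified pin
c=np.array([.631,.1135]);N=240;s=.00025
gy,gx=np.mgrid[:N,:N];W=np.stack([c[0]+(gx-N/2)*s,c[1]+(gy-N/2)*s,np.full(gx.shape,.065)],-1)@R.T+t;U=W@K.T;U=U[...,:2]/U[...,2:]
G=cv2.remap(g,U[...,0].astype(np.float32),U[...,1].astype(np.float32),cv2.INTER_CUBIC).astype(float)
r=np.hypot(gx-N/2,gy-N/2)*s
for thr in (140,145,150,155):
    m=(r<.0185)&(G>thr)
    if m.sum()<50: continue
    ys,xs=np.nonzero(m);l=cv2.fitLine(np.stack([xs,ys],1).astype(np.float32),cv2.DIST_HUBER,0,.01,.01).ravel();print(thr,m.sum(),'pin',np.degrees(np.arctan2(l[1],l[0])),c+(l[2:]-N/2)*s)
E
```

```text
top face y -0.02500465453966623
4899 -0.024566990836206958 ((0.991243302822113, -0.664387047290802), 23.997745513916016) [ 0.     -0.025  -0.0019]
bore px 256.1954397394137 272.114006514658 [  7   9  30  27 614]
bore world [0.5529 0.1193 0.1933] tool [-0.0008 -0.0246 -0.0015]
tip px 258.18559837728196 171.3975659229209 [0.631  0.1149 0.2667] 986
[0.6306 0.1132 0.118 ]
140 1809 pin -21.832012 [0.631  0.1137]
145 1577 pin -21.88842 [0.6308 0.1137]
150 1367 pin -21.869772 [0.6307 0.1138]
155 1169 pin -21.830923 [0.6306 0.1138]
```

View pics/w5z.png

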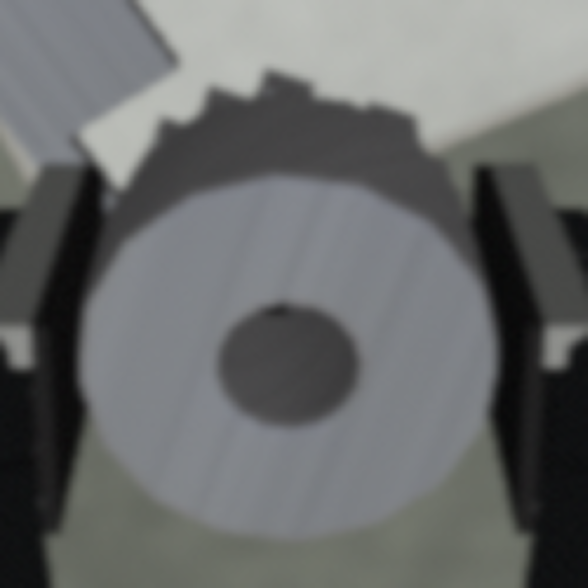

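View pics/w5y.png

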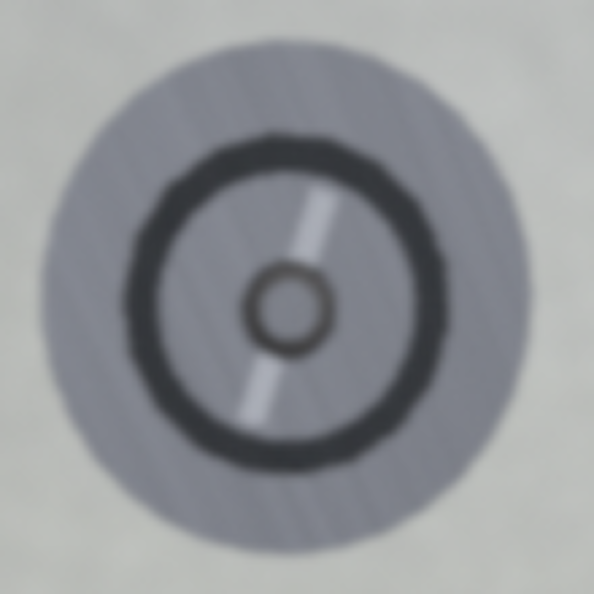

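```bash
python3 - <<'E'
from h import *
z=np.load('w5.npz');p=z['p'];R=z['R'];t=z['t'];e=z['e'];K=np.array(ctrl.get_calibration('wrist')['intrinsics'])
cx,cy=.5529,.1193;zb=e[2]-.0054;rad=.022
ph=np.radians(np.arange(-60,60,.2));h=np.arange(.034,-.006,-.00025)+zb
A,H=np.meshgrid(ph,h);X=np.stack([cx+rad*np.cos(A),cy+rad*np.sin(A),H],-1)@R.T+t
U=X@K.T;U=U[...,:2]/U[...,2:]
g=cv2.remap(p,U[...,0].astype(np.float32),U[...,1].astype(np.float32),cv2.INTER_CUBIC);g=cv2.resize(g,None,fx=1.2,fy=2.4)
for k in range(0,120,10): x=int(k*6);cv2.line(g,(x,0),(x,g.shape[0]),(0,0,255),1);cv2.putText(g,str(k-60),(x,20),0,.35,(0,255,255),1)
cv2.imwrite('pics/un5.png',g)
T=z['T'];print('yaw',np.degrees(np.arctan2(T[1,0],T[0,0])))
ysh=e
off=T@np.array([-.0008,0,-.0015])
print('target TCP xy',np.array([.6309,.1134])-off[:2]);plant([*(np.array([.6309,.1134])-off[:2]),.14],-93,0)
E
```

```text
yaw -93.08143758387057
target TCP xy [0.6324 0.1125]
pos [0.5543 0.1184 0.1688] turn [ 0.0239 -0.0136 -0.0022] shift now [0.0573 0.9523 2.6105] shift target axes [0.0608 0.9589 2.608 ] t 10.1
```

View pics/un5.png

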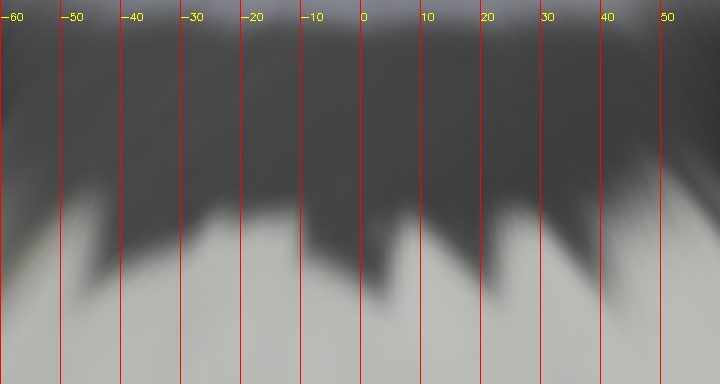

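Emit:
step_arm([
  [0,0.17,0,0.06,0,0.6,0],
  [0,0,0,0,0,0.8,0],
  [0,0,0,0,0.3,0.7,0],
  [0,0,0,0,0.4,0.51,0],
  [0,0,0,0,0.25,0,0],
  [0,0,0,0,0,0,0],
  [0,0,0,0,0,0,0],
])

```text
time_s: 10.8
eef_pos: [0.6313, 0.1117, 0.1396]
eef_rot: [0.481, -0.483, 0.519, -0.517]
wrist_force: [-0.3, -0.2, -1.9]
opening: 0.498
```

```bash
python3 - <<'E'
from h import *
plant([.6324,.1125,.12],-94,0)
p,d,c=cam('wrist','w6.png');p2,_,_=cam('scene','s6.png')
z=ctrl.get_obs();print(z['wrist_force'],z['torque'])
cv2.imwrite('pics/w6z.png',cv2.resize(p[195:320,195:320],None,fx=4.7,fy=4.7,interpolation=cv2.INTER_CUBIC))
E
```

```text
pos [0.6313 0.1117 0.1396] turn [ 0.039  -0.0195 -0.0018] shift now [-0.0303  0.6519  0.037 ] shift target axes [-0.0304  0.6521  0.0344] t 10.8
[ 0.256  -0.6088 -1.8998] [ 0.0618 -0.0257  0.0082]
```

View pics/w6z.png

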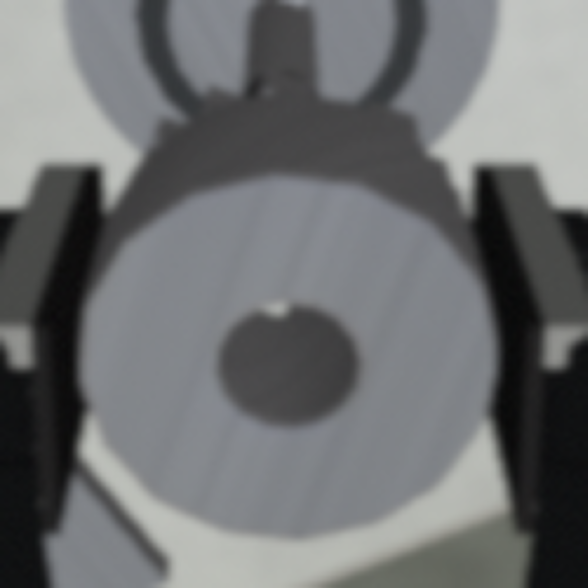

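Emit:
step_arm([
  [0,0,0,-0.03,0.1,0.04,0],
  [0,0,0,0,0.2,0,0],
  [0,0,0,0,0.2,0,0],
  [0,0,0,0,0.2,0,0],
  [0,0,0,0,0.2,0,0],
  [0,0,0,0,0,0,0],
])

```text
time_s: 11.5
eef_pos: [0.6325, 0.1123, 0.1112]
eef_rot: [0.48, -0.483, 0.519, -0.516]
wrist_force: [-0.5, -0.1, -3.0]
opening: 0.492
```

```bash
python3 - <<'E'
from h import *
plant([.6324,.1125,.0704],-94,0);z=ctrl.get_obs();print(z['wrist_force'],z['torque'])
E
```

```text
pos [0.6325 0.1123 0.1112] turn [ 0.0503 -0.0222  0.0001] shift now [-0.0049  1.359   0.005 ] shift target axes [-0.0049  1.359  -0.0021] t 11.5
[-0.478  -0.0902 -2.9975] [-0.0155  0.0058 -0.0047]
```

Emit:
step_arm([
  [0.04,0,0,0,0.2,0,0],
  [0,0,0,0,0.2,0,0],
  [0,0,0,0,0.2,0,0],
  [0,0,0,0,0.2,0,0],
  [0,0,0,0,0.2,0,0],
  [0,0,0,0,0.15,0,0],
  [0,0,0,0,0,0,0],
])

```text
time_s: 12.2
eef_pos: [0.6329, 0.1124, 0.0772]
eef_rot: [0.482, -0.482, 0.518, -0.518]
wrist_force: [0.0, 1.0, -3.1]
opening: 0.495
```

```bash
python3 - <<'E'
from h import *
plant([.6324,.1125,.0654],-94,0);z=ctrl.get_obs();print(z['wrist_force'],z['torque'])
E
```

```text
pos [0.6329 0.1124 0.0772] turn [ 0.0015 -0.0227 -0.0008] shift now [-0.0037  0.3938 -0.0153] shift target axes [-0.0038  0.3938 -0.0153] t 12.2
[ 0.0091  0.9813 -3.0654] [-0.0364 -0.0321  0.0573]
```

Continuing in fine steps down past the pin-top height (TCP ≈ 0.0704).

Emit:
step_arm([
  [0,0,0,0,0.08,-0.01,0],
  [0,0,0,0,0.08,0,0],
  [0,0,0,0,0.06,0,0],
  [0,0,0,0,0.06,0,0],
  [0,0,0,0,0,0,0],
])

```text
time_s: 12.7
eef_pos: [0.633, 0.1124, 0.0696]
eef_rot: [-0.482, 0.481, -0.517, 0.518]
wrist_force: [0.9, 0.3, -3.4]
opening: 0.499
```

Emit:
step_arm([
  [0,0,0,0,0.04,0,0],
  [0,0,0,0,0.04,0,0],
  [0,0,0,0,0.03,0,0],
  [0,0,0,0,0,0,0],
])

```text
time_s: 13.1
eef_pos: [0.6331, 0.1124, 0.0664]
eef_rot: [-0.482, 0.481, -0.517, 0.518]
wrist_force: [0.8, 0.8, -2.7]
opening: 0.496
```

Still no resistance at 0.0664, which is below the pin-top level, so the slots are over the pin. I'll take it down to contact.

Emit:
step_arm([
  [0,0,0,0,0.02,0,0],
  [0,0,0,0,0.02,0,0],
  [0,0,0,0,0.01,0,0],
  [0,0,0,0,0,0,0],
])

```text
time_s: 13.5
eef_pos: [0.6334, 0.1124, 0.0656]
eef_rot: [-0.482, 0.481, -0.517, 0.518]
wrist_force: [-2.2, -0.2, 1.7]
opening: 0.503
```

Emit:
step_arm([
  [0,0,0,0,0,0,0.55],
  [0,0,0,0,0,0,0.6],
  [0,0,0,0,0,0,0.65],
  [0,0,0,0,0,0,0.65],
  [0,0,0,0,-0.4,0,0.65],
  [0,0,0,0,-0.8,0,0.65],
  [0,0,0,0,-1,0,0.65],
  [0,0,0,0,-0.8,0,0.65],
  [0,0,0,0,0,-1,0.65],
  [0,0,0,0,0,-0.8,0.65],
])

```text
time_s: 14.5
eef_pos: [0.5794, 0.1163, 0.1572]
eef_rot: [-0.483, 0.48, -0.517, 0.519]
wrist_force: [-0.3, 0.6, -0.1]
opening: 0.651
```

Emit:
step_arm([
  [0,0,0,0,-0.2,-0.5,0.8],
  [0,0,0,0,0,0,1],
  [0,0,0,0,0,0,1],
])

```text
time_s: 14.8
eef_pos: [0.5651, 0.1174, 0.1622]
eef_rot: [-0.483, 0.481, -0.517, 0.519]
wrist_force: [0.3, -0.6, -0.3]
opening: 0.994
```

```bash
python3 - <<'E'
from h import *
o=ctrl.get_obs();print(o['eef_pos'])
p,d,c=cam('wrist','w7.png');P=cloud(d,c);np.savez('w7.npz',p=p,d=d,P=P,R=c['R'],t=c['t'])
m=(np.abs(P[...,2]-.09)<.006)&(np.hypot(P[...,0]-.631,P[...,1]-.1135)<.03);Q=P[m]
print(len(Q),np.median(Q[:,2]),cv2.minEnclosingCircle((Q[:,:2]*1000).astype(np.float32)))
m=(P[...,2]>.112)&(P[...,2]<.125)&(np.hypot(P[...,0]-.631,P[...,1]-.1135)<.01);print('tip',P[m].mean(0),np.median(P[m][:,2]))
r=np.hypot(P[...,0]-.62,P[...,1]-.11);m=(np.abs(P[...,2]-.05)<.006)&(r<.12);print('housing z',np.median(P[m][:,2]))
cv2.imwrite('pics/w7z.png',cv2.resize(p[30:300,100:400],None,fx=2.2,fy=2.2,interpolation=cv2.INTER_CUBIC))
E
```

```text
[0.5651 0.1174 0.1622]
2447 0.09012379514245268 ((631.5047607421875, 113.74713897705078), 21.89398193359375)
tip [0.6309 0.1141 0.1163] 0.1169045752934363
housing z 0.050185483567914656
```

View pics/w7z.png

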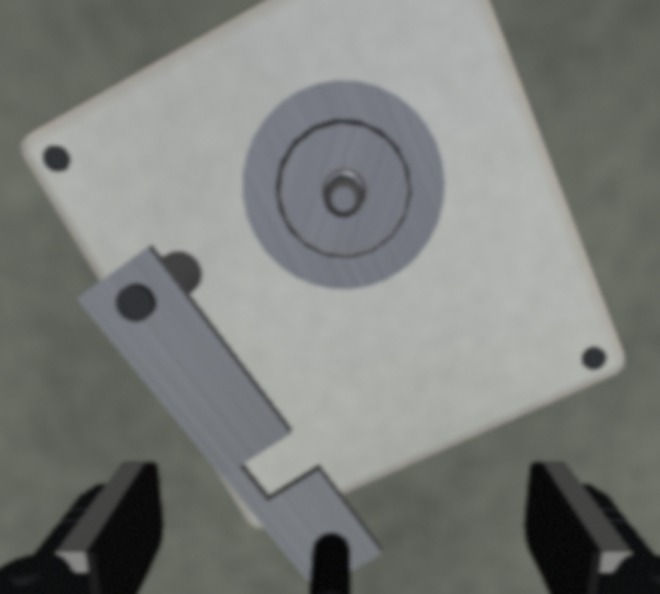

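The spacer's top is at 0.090 m, centred at (0.6315, 0.1137), so it is fully home. Next is the washer.

Emit:
step_arm([
  [0,0,0,0.8,0,-0.1,1],
  [0,0,0,1,0,-0.25,1],
  [0,0,0,1,0,-0.25,1],
  [0,0,0,1,0,-0.25,1],
  [0,0,0,1,0.1,-0.25,1],
  [0,0,0,1,0.1,-0.25,0.9],
  [0,0,0,1,0.3,-0.25,0.7],
  [0,0,0,1,0.3,-0.25,0.7],
  [0,0,0,1,0.3,-0.25,0.7],
  [0,0,0,1,0.3,-0.25,0.7],
])

```text
time_s: 15.85
eef_pos: [0.473, -0.1727, 0.1186]
eef_rot: [-0.482, 0.481, -0.517, 0.518]
wrist_force: [0.2, 0.6, 0.2]
opening: 0.7
```

Emit:
step_arm([
  [0,0,0,0.9,0,0,0.7],
  [0,0,0,0,0,0,0.7],
  [0,0,0,0,0,0,0.7],
])

```text
time_s: 16.15
eef_pos: [0.4712, -0.1986, 0.1187]
eef_rot: [-0.482, 0.481, -0.518, 0.518]
wrist_force: [0.0, -0.3, 0.5]
opening: 0.698
```

```bash
python3 - <<'E'
from h import *
o=ctrl.get_obs();T=Rt().as_matrix()
p,d,c=cam('wrist','w8.png');P=cloud(d,c)
m=(P[...,2]>.005)&(P[...,2]<.011)&(np.hypot(P[...,0]-.4715,P[...,1]+.2025)<.034);Q=P[m]
(x,y),r=cv2.minEnclosingCircle((Q[:,:2]*1000).astype(np.float32));print(len(Q),x,y,r,np.median(Q[:,2]))
R=np.array(c['R']);t=np.array(c['t']);K=np.array(c['intrinsics'])
g=cv2.cvtColor(p,cv2.COLOR_BGR2GRAY)
L=(P-o['eef_pos'])@T;mm=(L[...,1]<.0)&(L[...,1]>-.03)&(np.abs(L[...,0])<.06);print('fingers y max (tip) in tool',np.percentile(L[mm][:,1],[90,99,100]) if mm.any() else None)
plant([x/1000,y/1000,0.03],-94,0)
E
```

```text
1771 471.68536376953125 -202.9326934814453 23.822141647338867 0.008037614592321258
fingers y max (tip) in tool [-0.0103 -0.0059 -0.0045]
pos [ 0.4711 -0.1978  0.1187] turn [-0.013  -0.029  -0.0061] shift now [0.1719 2.9561 0.0266] shift target axes [0.1701 2.9562 0.0301] t 16.2
```

View pics/w8.png

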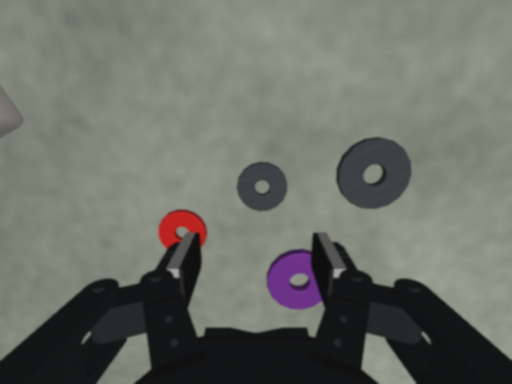

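Emit:
step_arm([
  [0,0,0,0.17,0.6,0.03,0.7],
  [0,0,0,0,1,0,0.7],
  [0,0,0,0,1,0,0.7],
  [0,0,0,0,0.8,0,0.7],
  [0,0,0,0,0.3,0,0.7],
  [0,0,0,0,0,0,0.7],
  [0,0,0,0,0,0,0.7],
])

```text
time_s: 16.9
eef_pos: [0.4724, -0.2029, 0.0087]
eef_rot: [-0.482, 0.481, -0.517, 0.518]
wrist_force: [-0.6, -0.3, 0.7]
opening: 0.704
```

```bash
python3 - <<'E'
from h import *
plant([.4717,-.2029,-0.0005],-94,0)
E
```

```text
pos [ 0.4724 -0.2029  0.0087] turn [-0.0249 -0.0155  0.0043] shift now [ 0.0013  0.3077 -0.0241] shift target axes [ 0.0014  0.3077 -0.0233] t 16.9
```

Emit:
step_arm([
  [0,0,0,0,0.15,-0.02,0.7],
  [0,0,0,0,0.13,0,0.7],
  [0,0,0,0,0,0,0.65],
  [0,0,0,0,0,0,0.6],
  [0,0,0,0,0,0,0.5],
  [0,0,0,0,0,0,0.4],
  [0,0,0,0,0,0,0.3],
  [0,0,0,0,0,0,0.2],
  [0,0,0,0,0,0,0],
])

```text
time_s: 17.8
eef_pos: [0.4712, -0.2031, 0.0003]
eef_rot: [-0.482, 0.481, -0.517, 0.518]
wrist_force: [-2.2, 1.0, 7.6]
opening: 0.519
```

Emit:
step_arm([
  [0,0,0,0,0,0,0],
  [0,0,0,0,0,0,0],
  [0,0,0,0,-0.3,0,0],
  [0,0,0,0,-0.7,0,0],
  [0,0,0,0,-0.7,0,0],
  [0,0,0,0,0,0,0],
])

```text
time_s: 18.4
eef_pos: [0.4729, -0.2043, 0.0535]
eef_rot: [-0.482, 0.481, -0.515, 0.52]
wrist_force: [0.5, -0.3, -0.3]
opening: 0.52
```

```bash
python3 - <<'E'
from h import *
o=ctrl.get_obs()
p,d,c=cam('wrist','w9.png');np.savez('w9.npz',p=p,d=d,P=cloud(d,c),R=c['R'],t=c['t'],e=o['eef_pos'],T=Rt(o).as_matrix());print(o['opening'],o['wrist_force'])
cv2.imwrite('pics/w9z.png',cv2.resize(p[170:320,180:330],None,fx=4,fy=4,interpolation=cv2.INTER_CUBIC))
E
```

```text
0.5195039835011572 [ 0.4778 -0.2836 -0.331 ]
```

View pics/w9z.png

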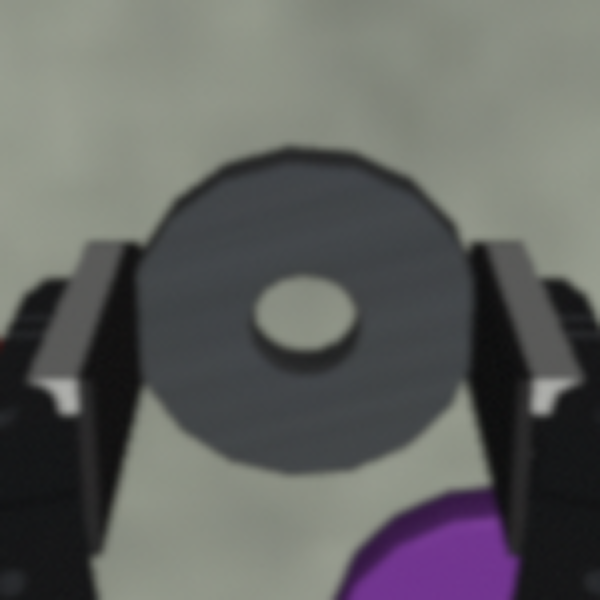

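```bash
python3 - <<'E'
from h import *
z=np.load('w9.npz');P=z['P'];e=z['e'];T=z['T'];p=z['p'];R=z['R'];t=z['t'];K=np.array(ctrl.get_calibration('wrist')['intrinsics'])
L=(P-e)@T
m=(np.hypot(L[...,0],L[...,2])<.02)&(np.abs(L[...,1]+.008)<.006);Q=L[m];A=np.c_[Q[:,0],Q[:,2],np.ones(len(Q))]
print('plane',np.linalg.lstsq(A,Q[:,1],rcond=None)[0],len(Q))
m=(np.hypot(L[...,0],L[...,2])<.023)&(np.abs(L[...,1]+.008)<.003)|((np.abs(L[...,1]+.008)<.003)&(np.abs(L[...,0])<.02)&(np.abs(L[...,2])<.03));Q=L[m]
print(cv2.minEnclosingCircle((Q[:,[0,2]]*1000).astype(np.float32)))
# bore ellipse top edge: hole incl. wall; fit whole (bright+dark wall) ~ centre zoomed (305,322)
def at(u,v,h):
    ray=R.T@np.linalg.inv(K)@[u,v,1];C=-R.T@t;return C+ray*(h-C[2])/ray[2]
X=at(180+305/4,170+323/4,e[2]+.0078);print('bore',(X-e)@T)
yaw=-94;print('yaw',np.degrees(np.arctan2(T[1,0],T[0,0])))
off=T@((X-e)@T*[1,0,1]);tg=np.array([.6311,.1136])-off[:2];print(tg);plant([*tg,.15],-94,0)
E
```

```text
plane [-0.0008 -0.0054 -0.0077] 3559
((-1.314889907836914, 0.19165050983428955), 24.165550231933594)
bore [-0.0007 -0.0078  0.0007]
yaw -94.13093948156391
[0.6304 0.1129]
pos [ 0.472  -0.2037  0.052 ] turn [-0.0443 -0.0227  0.0173] shift now [-10.901   -3.2669   4.5193] shift target axes [-10.8961  -3.2682   4.53  ] t 18.45
```

Emit:
step_arm([
  [0,0,0,-0.2,-1,0,0],
  [0,0,0,-0.6,-1,0.2,0],
  [0,0,0,-1,-0.8,0.4,0],
  [0,0,0,-1,-0.5,0.5,0],
  [0,0,0,-1,0,0.5,0],
  [0,0,0,-1,0,0.5,0],
  [0,0,0,-1,0,0.5,0],
  [0,0,0,-1,0,0.5,0],
  [0,0,0,-1,0,0.5,0],
  [0,0,0,-1,0,0.5,0],
])

```text
time_s: 19.45
eef_pos: [0.6122, 0.053, 0.148]
eef_rot: [0.482, -0.482, 0.518, -0.517]
wrist_force: [0.3, -0.5, -1.1]
opening: 0.518
```

Emit:
step_arm([
  [0,0,0,-1,0,0.4,0],
  [0,0,0,-0.7,0,0,0],
  [0,0,0,-0.4,0,0,0],
  [0,0,0,0,0,0,0],
  [0,0,0,0,0,0,0],
])

```text
time_s: 19.95
eef_pos: [0.6284, 0.1129, 0.1489]
eef_rot: [-0.482, 0.482, -0.518, 0.518]
wrist_force: [-0.2, 0.1, -0.4]
opening: 0.521
```

```bash
python3 - <<'E'
from h import *
plant([.6304,.1129,.123],-94,0)
p,d,c=cam('wrist','w10.png')
cv2.imwrite('pics/w10z.png',cv2.resize(p[170:320,180:330],None,fx=4,fy=4,interpolation=cv2.INTER_CUBIC))
E
```

```text
pos [0.6284 0.1129 0.1489] turn [-0.0023 -0.0217  0.0039] shift now [-0.0036  0.8639  0.0665] shift target axes [-0.0031  0.8639  0.0667] t 19.95
```

View pics/w10z.png

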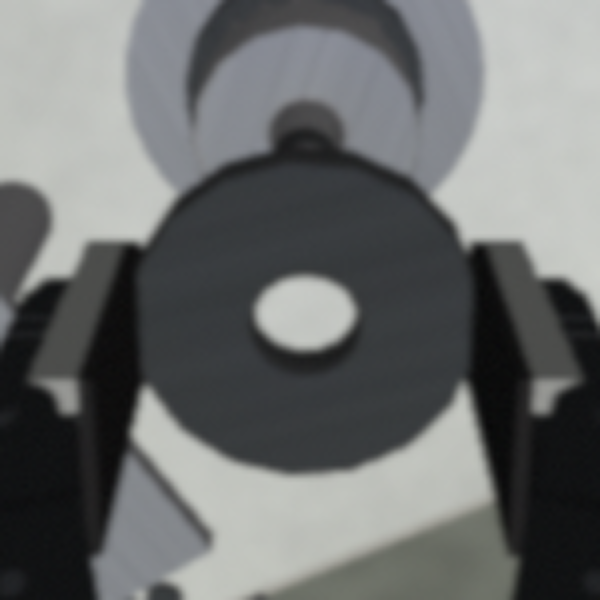

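Emit:
step_arm([
  [0,0,0,0,0.2,0.07,0],
  [0,0,0,0,0.3,0,0],
  [0,0,0,0,0.3,0,0],
  [0,0,0,0,0.2,0,0],
  [0,0,0,0,0.2,0,0],
  [0,0,0,0,0,0,0],
])

```text
time_s: 20.6
eef_pos: [0.6303, 0.1134, 0.1122]
eef_rot: [0.481, -0.482, 0.518, -0.518]
wrist_force: [0.9, 0.2, -1.3]
opening: 0.519
```

```bash
python3 - <<'E'
from h import *
plant([.6304,.1129,.09],-94,0);print(ctrl.get_obs()['wrist_force'])
p,d,c=cam('wrist','w11.png')
cv2.imwrite('pics/w11z.png',cv2.resize(p[170:320,180:330],None,fx=4,fy=4,interpolation=cv2.INTER_CUBIC))
E
```

```text
pos [0.6303 0.1134 0.1122] turn [ 0.0071 -0.0233 -0.0005] shift now [0.0154 0.7409 0.0064] shift target axes [0.0154 0.7409 0.0058] t 20.6
[ 0.8558  0.2289 -1.3411]
```

View pics/w11z.png

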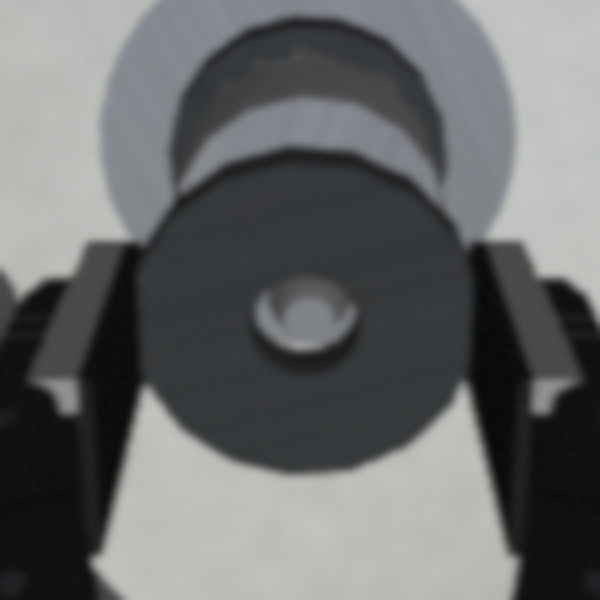

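Emit:
step_arm([
  [0,0,0,0,0.15,0,0],
  [0,0,0,0,0.2,0,0],
  [0,0,0,0,0.15,0,0],
  [0,0,0,0,0.1,0,0],
  [0,0,0,0,0.05,0,0],
  [0,0,0,0,0,0,0],
])

```text
time_s: 21.25
eef_pos: [0.631, 0.1134, 0.0939]
eef_rot: [-0.482, 0.481, -0.517, 0.518]
wrist_force: [-0.8, -0.2, -0.5]
opening: 0.514
```

Emit:
step_arm([
  [0,0,0,0,0.05,0,0],
  [0,0,0,0,0.04,0,0],
  [0,0,0,0,0.02,0,0],
  [0,0,0,0,0,0,0],
])

```text
time_s: 21.65
eef_pos: [0.6311, 0.1135, 0.0908]
eef_rot: [-0.482, 0.481, -0.517, 0.518]
wrist_force: [-0.2, 0.6, -0.9]
opening: 0.518
```

Emit:
step_arm([
  [0,0,0,0,0.02,0,0],
  [0,0,0,0,0.02,0,0],
  [0,0,0,0,0,0,0],
])

```text
time_s: 21.95
eef_pos: [0.6313, 0.1134, 0.0903]
eef_rot: [-0.482, 0.481, -0.517, 0.518]
wrist_force: [-1.9, -0.1, 3.6]
opening: 0.518
```

Emit:
step_arm([
  [0,0,0,0,0,0,0.58],
  [0,0,0,0,0,0,0.62],
  [0,0,0,0,0,0,0.65],
  [0,0,0,0,0,0,0.65],
  [0,0,0,0,-0.4,0,0.65],
  [0,0,0,0,-0.8,0,0.65],
  [0,0,0,0,-0.8,0,0.65],
  [0,0,0,0,-0.2,-0.8,0.65],
  [0,0,0,0,0,-1,0.65],
  [0,0,0,0,0,-0.4,0.65],
])

```text
time_s: 22.95
eef_pos: [0.5635, 0.1186, 0.1567]
eef_rot: [-0.482, 0.481, -0.517, 0.518]
wrist_force: [-1.0, 0.0, -0.4]
opening: 0.651
```

Emit:
step_arm([
  [0,0,0,0,0,0,0.65],
  [0,0,0,0,0,0,0.65],
])

```text
time_s: 23.15
eef_pos: [0.5661, 0.1182, 0.1566]
eef_rot: [-0.483, 0.481, -0.517, 0.519]
wrist_force: [0.2, 0.4, -0.9]
opening: 0.653
```

```bash
python3 - <<'E'
from h import *
o=ctrl.get_obs();print(o['eef_pos'])
p,d,c=cam('wrist','w12.png');P=cloud(d,c);np.savez('w12.npz',p=p,d=d,P=P,R=c['R'],t=c['t'])
m=(np.abs(P[...,2]-.098)<.006)&(np.hypot(P[...,0]-.631,P[...,1]-.1135)<.03);Q=P[m]
print(len(Q),np.median(Q[:,2]),cv2.minEnclosingCircle((Q[:,:2]*1000).astype(np.float32)))
A=np.c_[Q[:,:2],np.ones(len(Q))];print(np.linalg.lstsq(A,Q[:,2],rcond=None)[0])
m=(P[...,2]>.125)&(P[...,2]<.145)&(np.hypot(P[...,0]-.507,P[...,1]-.127)<.04);Q=P[m];print('knob',len(Q),np.median(Q,0),Q.max(0),Q.min(0))
cv2.imwrite('pics/w12z.png',cv2.resize(p,(790,592),interpolation=cv2.INTER_CUBIC))
E
```

```text
[0.5661 0.1182 0.1566]
3393 0.09809288154566433 ((631.5550537109375, 114.50725555419922), 23.903308868408203)
[0.0011 0.001  0.0973]
knob 493 [0.5094 0.1272 0.1379] [0.5132 0.1345 0.1404] [0.4991 0.1206 0.125 ]
```

View pics/w12z.png

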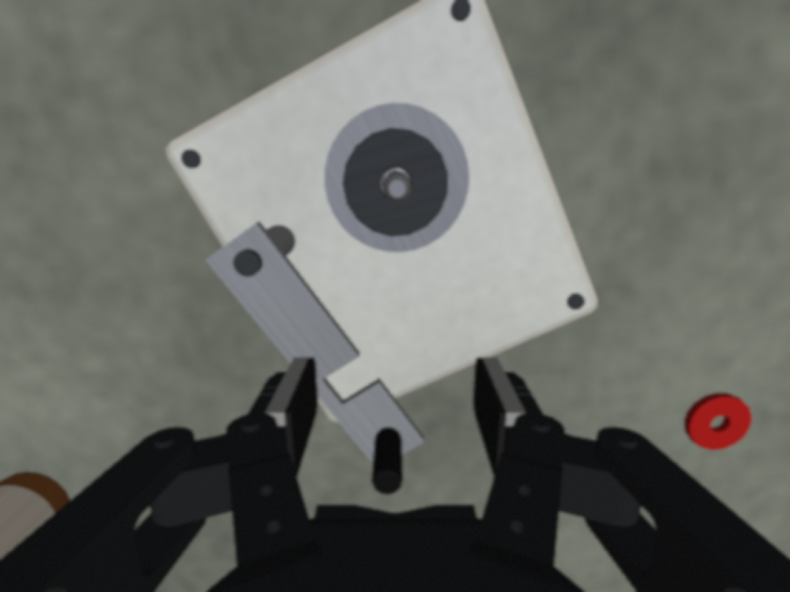

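```bash
python3 - <<'E'
from h import *
z=np.load('w12.npz');P=z['P'];p=z['p'];R=z['R'];t=z['t'];K=np.array(ctrl.get_calibration('wrist')['intrinsics'])
m=(P[...,2]>.1375)&(P[...,2]<.142)&(np.hypot(P[...,0]-.507,P[...,1]-.127)<.03);Q=P[m];k,r=cv2.minEnclosingCircle((Q[:,:2]*1000).astype(np.float32));print('knob',len(Q),k,r)
def at(u,v,h):
    ray=R.T@np.linalg.inv(K)@[u,v,1];C=-R.T@t;return C+ray*(h-C[2])/ray[2]
pv=at(248/790*512,263/592*384,.106);print('pivot',pv)
S=np.array([.6311,.1137]);k=np.array(k)/1000
for psi in (22.1,np.degrees(np.arctan2(-(pv[0]-S[0]),pv[1]-S[1]))):
    c,s=np.cos(np.radians(psi)),np.sin(np.radians(psi));piv=S+.075*np.array([-s,c]);d=k-piv
    dx,dy=d@[c,s],d@[-s,c];print(psi,piv,'r',np.hypot(dx,dy),'a',np.arctan2(-dx,-dy),'dir',np.degrees(np.arctan2(d[1],d[0])),'final knob',S-.037*np.array([-s,c]))
plant([*k,.17],-60,0)
E
```

```text
knob 260 (506.1594543457031, 127.69767761230469) 7.105792045593262
pivot [0.6018 0.1833 0.106 ]
22.1 [0.6029 0.1832] r 0.11151160413675179 a 1.4356451471990341 dir -150.1564078129425 final knob [0.645  0.0794]
22.83685885925881 [0.602  0.1828] r 0.11055511385337902 a 1.4473858321477338 dir -150.09224064983692 final knob [0.6455 0.0796]
pos [0.5663 0.1181 0.1564] turn [-0.0316 -5.6899  0.0067] shift now [-0.1752 -0.4588 -2.022 ] shift target axes [-1.2805 -0.4521 -1.5765] t 23.2
```

Emit:
step_arm([
  [0,0,0,0,-0.45,-0.3,0.65],
  [0,0,0,-0.1,0,-0.9,0.65],
  [0,0,0,-0.08,0,-0.82,0.65],
  [0,-1,0,0,0,0,0.5],
  [0,-1,0,0,0,0,0.5],
  [0,-1,0,0,0,0,0.5],
  [0,-1,0,0,0,0,0.5],
  [0,-1,0,0,0,0,0.5],
  [0,-0.69,0,0,0,0,0.5],
  [0,0,0,0,0,0,0.5],
])

```text
time_s: 24.2
eef_pos: [0.5061, 0.1278, 0.1692]
eef_rot: [0.613, -0.612, 0.353, -0.354]
wrist_force: [0.1, 0.8, -1.0]
opening: 0.499
```

```bash
python3 - <<'E'
from h import *
plant([.5062,.1277,.118],-60,0)
p,d,c=cam('wrist','w13.png')
E
```

```text
pos [0.5061 0.1278 0.1692] turn [-0.0171  0.0028  0.009 ] shift now [ 0.0016  1.7063 -0.0017] shift target axes [0.0032 1.7063 0.0014] t 24.2
```

View pics/w13.png

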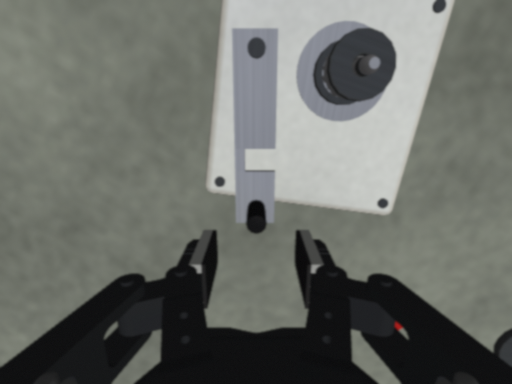

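Emit:
step_arm([
  [0,0,0,0,0.5,0,0.5],
  [0,0,0,0,0.6,0,0.5],
  [0,0,0,0,0.6,0,0.5],
  [0,0,0,0,0,0,0.4],
  [0,0,0,0,0,0,0.3],
  [0,0,0,0,0,0,0.25],
  [0,0,0,0,0,0,0.25],
])

```text
time_s: 24.95
eef_pos: [0.5061, 0.128, 0.1191]
eef_rot: [0.613, -0.612, 0.353, -0.355]
wrist_force: [-0.1, -0.0, -0.2]
opening: 0.25
```

Emit:
step_arm([
  [0,-0.5,0,0.2,0,0.01,0.25],
  [0,-1,0,0.39,0,0.02,0.25],
  [0,-1,0,0.39,0,0.02,0.25],
  [0,-1,0,0.39,0,0.02,0.25],
])

```text
time_s: 25.35
eef_pos: [0.5323, 0.0967, 0.1188]
eef_rot: [0.667, -0.667, 0.234, -0.235]
wrist_force: [-1.8, 1.4, 0.1]
opening: 0.253
```

```bash
cat > arc.py <<'E'
from h import *
y,_=yawnow();piv=np.array([.6027,.1831]);yd=np.degrees(y)
tgt=piv+.112*np.array([np.cos(y-np.pi/2),np.sin(y-np.pi/2)])
print('yaw',yd,'target for yaw',tgt);plant([*tgt,.118],yd,0);print(ctrl.get_obs()['wrist_force'],ctrl.get_obs()['opening'])
E
python3 arc.py
```

```text
yaw -38.75238279711165 target for yaw [0.5326 0.0958]
pos [0.5323 0.0967 0.1188] turn [-0.0155  0.      0.0143] shift now [ 0.0287  0.0271 -0.0189] shift target axes [ 0.0287  0.027  -0.0189] t 25.35
[-1.7701  1.3878  0.1423] 0.252747382992285
```

Emit:
step_arm([
  [0,-1,0,0.39,0,0.02,0.25],
  [0,-1,0,0.39,0,0.02,0.25],
  [0,-1,0,0.39,0,0.02,0.25],
  [0,-1,0,0.39,0,0.02,0.25],
  [0,-1,0,0.39,0,0.02,0.25],
  [0,-1,0,0.39,0,0.02,0.25],
  [0,-1,0,0.39,0,0.02,0.25],
  [0,-1,0,0.39,0,0.02,0.25],
  [0,0,0,0,0,0,0.25],
])

```text
time_s: 26.25
eef_pos: [0.6212, 0.0731, 0.119]
eef_rot: [-0.705, 0.705, 0.057, -0.055]
wrist_force: [-0.2, 0.4, -0.3]
opening: 0.249
```

```bash
python3 arc.py
```

```text
yaw 9.041816414228403 target for yaw [0.6203 0.0725]
pos [0.6212 0.0731 0.119 ] turn [ 0.005  -0.      0.0329] shift now [-0.0338  0.0323 -0.0165] shift target axes [-0.0337  0.0324 -0.0166] t 26.25
[-0.1584  0.403  -0.32  ] 0.24930319023087683
```

Emit:
step_arm([
  [0,-0.7,0,0.28,0,0,0.25],
  [0,-0.7,0,0.28,0,0,0.25],
  [0,-0.4,0,0.15,0,0,0.25],
  [0,-0.2,0,0.08,0,0,0.25],
  [0,0,0,0,0,0,0.25],
])

```text
time_s: 26.75
eef_pos: [0.6428, 0.0787, 0.1185]
eef_rot: [-0.695, 0.695, 0.129, -0.128]
wrist_force: [0.6, -0.6, -0.5]
opening: 0.246
```

```bash
python3 arc.py
```

```text
yaw 20.91022012665456 target for yaw [0.6427 0.0785]
pos [0.6428 0.0787 0.1185] turn [ 0.0062 -0.      0.0169] shift now [-0.0062  0.0162 -0.0052] shift target axes [-0.0062  0.0162 -0.0052] t 26.75
[ 0.5843 -0.5556 -0.4981] 0.24620811611420898
```

Emit:
step_arm([
  [0,-0.1,0,0.05,0,0,0.25],
  [0,0,0,0.05,0,0,0.25],
  [0,0,0,0,0,0,0.25],
])

```text
time_s: 27.05
eef_pos: [0.6457, 0.0797, 0.1183]
eef_rot: [-0.695, 0.695, 0.133, -0.132]
wrist_force: [-0.6, 0.4, 0.6]
opening: 0.249
```

Emit:
step_arm([
  [0,0,0,0.03,0,0,0.25],
  [0,0,0,0,0,0,0.25],
])

```text
time_s: 27.25
eef_pos: [0.6465, 0.08, 0.1182]
eef_rot: [-0.695, 0.695, 0.133, -0.132]
wrist_force: [-0.2, -0.5, 0.4]
opening: 0.247
```

Emit:
step_arm([
  [0,0,0,0.04,0,0,0.25],
  [0,0,0,0.03,0,0,0.25],
  [0,0,0,0,0,0,0.25],
])

```text
time_s: 27.55
eef_pos: [0.647, 0.0802, 0.118]
eef_rot: [-0.694, 0.695, 0.132, -0.133]
wrist_force: [-7.1, -3.5, 4.4]
opening: 0.25
```

Emit:
step_arm([
  [0,0,0,0.03,0,0,0.25],
  [0,0,0,0,0,0,0.25],
])

```text
time_s: 27.75
eef_pos: [0.6471, 0.0802, 0.118]
eef_rot: [-0.694, 0.695, 0.131, -0.134]
wrist_force: [-9.3, -3.6, 5.6]
opening: 0.25
```

The stop is reached: the force along the swing rose to about 10 N with no further motion. I'll back off, lift clear and check.

Emit:
step_arm([
  [0,0,0,-0.12,0,0,0.25],
  [0,0,0,0,0,0,0.35],
  [0,0,0,0,-0.3,0,0.4],
  [0,0,0,0,-0.8,0,0.4],
  [0,0,0,0,-0.9,0,0.4],
  [0,0,0,0,-0.5,-0.9,0.4],
  [0,0,0,0,0,-0.9,0.6],
  [0,0,0,0,0,0,0.6],
  [0,0,0,0,0,0,0.6],
])

```text
time_s: 28.65
eef_pos: [0.6659, 0.0294, 0.1936]
eef_rot: [0.695, -0.695, -0.133, 0.131]
wrist_force: [-0.2, -0.1, -0.9]
opening: 0.601
```

```bash
python3 - <<'E'
from h import *
o=ctrl.get_obs();print(o['eef_pos'],o['wrist_force'])
p,d,c=cam('wrist','w14.png');P=cloud(d,c)
m=(P[...,2]>.1365)&(P[...,2]<.143)&(np.hypot(P[...,0]-.645,P[...,1]-.08)<.03);Q=P[m];k,r=cv2.minEnclosingCircle((Q[:,:2]*1000).astype(np.float32));print('knob',len(Q),k,r)
S=np.array([.6311,.1137]);k=np.array(k)/1000
for psi in (22.1,22.8):
    cc,s=np.cos(np.radians(psi)),np.sin(np.radians(psi));d_=k-(S+.075*np.array([-s,cc]));print('a',np.arctan2(-d_@[cc,s],-d_@[-s,cc]))
m=(np.abs(P[...,2]-.098)<.0045)&(np.hypot(P[...,0]-.631,P[...,1]-.1135)<.026);print('washer z',np.percentile(P[m][:,2],[10,50,90]),m.sum())
cv2.imwrite('pics/w14z.png',cv2.resize(p,(790,592),interpolation=cv2.INTER_CUBIC))
ps,_,cs=cam('scene');cv2.imwrite('pics/s14.png',cv2.resize(ps[100:320,100:460],(790,483),interpolation=cv2.INTER_CUBIC))
E
```

```text
[0.6659 0.0294 0.1936] [-0.1588 -0.0935 -0.9414]
knob 307 (644.3359375, 79.61612701416016) 6.810647010803223
a 0.005017062016481143
a 0.009020918781658461
washer z [0.097  0.0981 0.0991] 1113
```

View pics/w14z.png

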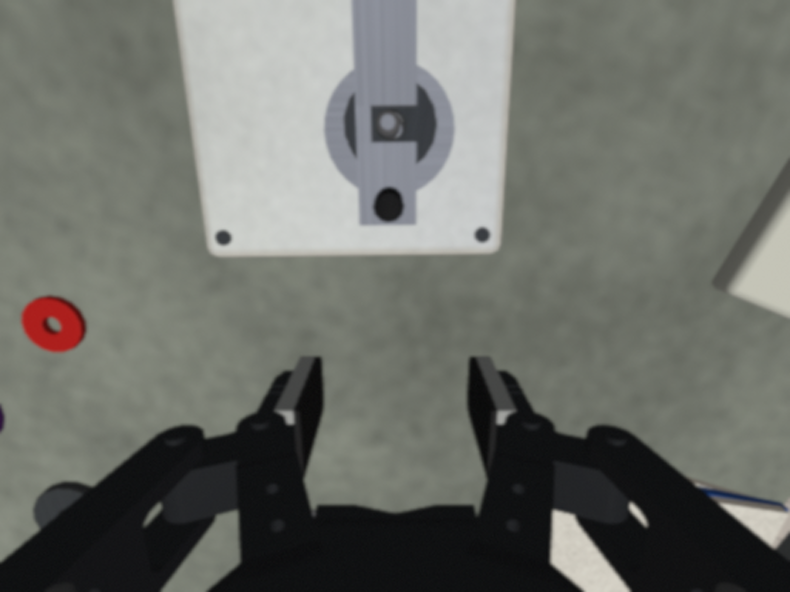

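View pics/s14.png

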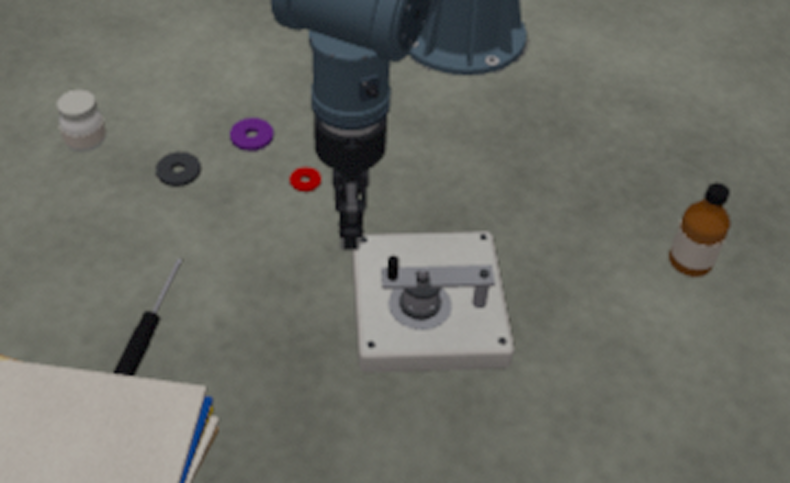

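The wrist view shows the retainer across the stack with the shaft in its notch at (392,124). Its measured angle is about 0.01 rad, and the washer top is at 0.098 m. In the scene view the bystanders are where they started and the gripper is clear. Handing in.

```bash
python3 -c "
from bench import ctrl
print(ctrl.hand_in())"
```

```text
the job is handed in; nothing more can be done
None
```

The drive shaft is back together and the job was handed in at about 28.8 s. I got no verdict back.

- **Spacer:** I turned it about 14° so its slots lined up with the cross pin, and it dropped on without catching. Its top measured 0.0901 m against 0.090 m expected, within about 1 mm of the shaft axis. Contact force was about 5 N.
- **Washer:** I used the small dark one. Its top measured 0.0981 m against 0.098 m expected. It lies flat and is within about 1 mm of the axis. Contact force was about 4 N.
- **Retainer:** I swung it by the knob to its stop with about 10 N. The measured angle is about 0.01 rad.
- **Bystanders:** The bottle, jar and screwdriver look unmoved in the last scene picture. I compared that by eye and did not measure it. The gripper was clear of everything at hand-in.

One reading disagreed. With the spacer in the gripper, the camera put its slot angle 2–3° off what I expected. I corrected by 1°, which kept it inside the 5° tolerance, and it seated without resistance. No check failed.

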